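Turn the lamp module over against the deck rail and push it home

ROBOT

A 6-joint arm with a two-finger parallel gripper is mounted at the origin on the work surface. World frame = base frame: x ahead of the robot, y to its left, z up, the work surface at z = 0. Lengths are in m, angles in degrees, forces in N, time in s.
With the tool pointing down it reaches from about 0.325 to 0.9 m from the base axis. Payload 6.1 kg.
Tool frame: the origin (TCP) lies at the very end of the fingers, on their centre line; the grasp point (between the pads) lies 19 mm behind it (r.grasp_offset is the distance from the TCP to the grasp point, in m); z points along the fingers, y is the direction in which the jaws open and shut (so a half turn about z gives the same grasp; the last joint's range is limited). The gripper opens to 87 mm and grips with 3 to 60 N. Pads are 19 mm wide; open, the fingers measure 117 mm over their backs; the gripper's body (75 mm by 190 mm) begins 51 mm behind the grasp point.
Start: joints at [-81.71, 12.628, 87.462, -0, 79.91, -7.225], TCP at [0.167, -0.602, 0.196] pointing down, gripper open.
Joint ranges: [-170.65, 170.65], [-52.31, 119.04], [5.05, 147.46], [-71.25, 251.25], [11.57, 151.72], [-153.62, 153.62]. Speed limits (degrees/s): [147.25, 147.25, 172.46, 180, 180, 180].

INTERFACE

Orientations are given as a 3x3 rotation matrix whose columns are the frame's x, y, z axes.
In Python, from plant import r, cams gives the robot as it stands.
- The arm moves only by the tool step_arm, never from a script. Its argument "targets" is a list of rows, each an object of numbers: "dx", "dy", "dz": the shift along the tool's x, y, z in cm; "rx", "ry", "rz": the turn, a rotation vector about the tool's x, y, z in rad; "jaw": the opening, from 0 (shut) to 1 (fully open). A call has 1 to 10 rows; each row shifts and turns the pose as measured when the row begins, along the tool's axes as they then stand; what a row does not reach is not made up. A row lasts 1/12 s, in which the tool goes at most 41.7 mm and 7.16 degrees, less where a joint would pass 70% of its speed; a pose out of reach is approached as far as the arm can. A call is refused whole if a number of a shift passes 4.17 or a number of a turn 0.125, either way. A call with a gripper value outside its range is refused whole. The fingers move at their own pace and stop on an object; the grip force is fixed at half the most. Time passes only in rows, so rows that do not move let the fingers close. It gives the time, the measured TCP pose, the force and the opening at its end, in the units of the state.
- r.sense(): the state, without advancing time (a new reading comes with each control period).
- cams.grab_frame(name): name is "scene" or "top" or "wrist"; returns a dict with "color" (480x640x3 uint8, red, green, blue), "camera_matrix" (3x3 intrinsics, pixels), "R" (3x3) and "t" (3): a world point X has camera coordinates R X + t. Camera axes: x right, y down, z forward; pixel columns grow to the right and rows downward; lengths in m; the calibration is good to about 2 mm. A picture is of the moment at which its call begins. There is no depth.
- r.sign_off(): hands the job in, once; it reports no verdict.
The state is a dict: "time": time; "q": joint angles; "qd": joint speeds; "joint_efforts": joint torques, N m; "eef_pos": TCP position; "tool_rot": TCP orientation; "contact_force": force on the tool from outside, world axes, zero at the start; "torque": the same for the moment, N m; "width": opening from 0.0 (shut) to 1.0 (fully open).
Only numpy, scipy, OpenCV 4.12 (cv2) and the standard library are available. Lean on these libraries where they do the work, as an engineer would, in place of code of your own. Each camera call takes 0.05 s, during which the arm holds its last target.

TASK

The grey-backed lamp module lies face down on the mat in front of the experiment deck. Slide it up to the deck's front rail in line with the empty place, tip it up on edge against the rail and on over, so that it comes down yellow face up in the empty place, and push it fully home, square against the row behind. Push with a light hand: the module must never bear on the rail or the deck with more than about 25 N, and the meter, the screwdriver and the push-button box stay where they are.

Things in the scene. Friction and masses are not known exactly. Their poses are not given: they have to be found in the camera images.
- module_center (a point): Centre of the loose lamp module: a flat plain slab 100 mm deep (its x axis) x 120 mm wide (y) x 14 mm thick (z), 0.14-0.28 kg, too wide to grip across. z points out of its grey back (four screws, dark label); the yellow face with the round lamp symbol is on the -z side. It starts flat on the mat (z = 0), back up. Friction: 0.6 on mat and rubber, 0.35 on bare rail.
- module: The same module; origin at the centre of its yellow face, axes as above.
- deck: Experiment deck, fixed: 320 mm wide, 190 mm deep. Origin at mat level below its front edge, mid-width; x points level from the front into the deck, y along the front, z up. Its rubber top lies 26 mm above the mat and begins at x = 6 mm. Yellow modules 14 mm thick stand on it either side of the empty place, from x = 18 to 118 mm, their inner sides at y = -66 and +66 mm.
- place (a point): Centre of the loose module once home in the deck's empty place (132 mm wide, open to the front, black rubber floor): x = 68 mm, y = 0, z = 33 mm in the deck's axes; axes parallel to the deck's.
- deck_edge (a point): Middle of the top's front edge. Before it stands the clamped aluminium front rail, rubber-capped, 320 mm wide, 26 mm high; its face leans back 5 degrees, its foot 0 to 8 mm before the deck's origin, different each time, unyielding. A module on edge against it stands by itself; pushed over it slides down askew across the edge, face up, foot on the mat; its foot pushed in, it settles flat.
- back_row: Row of yellow modules fixed on the deck behind the empty place; its front face, across the whole deck, is the stop, at x = 118 mm in the deck's axes, 26 to 40 mm above the mat. Origin 26 mm above the deck's, axes as the deck's.
- meter: Bystander on the mat: orange hand-held multimeter, 150 x 76 x 49 mm, origin under its middle, x along its length.
- driver: Bystander on the mat: screwdriver 170 mm long, lying along its x axis, origin under its middle.
- pushbutton: Bystander on the mat: white box with a green push-button on top, 70 x 70 x 63 mm, origin under its middle.
Mind the look-alikes: they are no part of the job. Of the things that look like the module, the largest one is meant.

How it is judged:
By the outcome, as a careful person would: the job done as asked, in the order asked, and still so for the second after the job is handed in, with the robot touching nothing.
It also fails if it takes over 72 s, if anything falls off the work surface, if the arm or the gripper's body presses on something with over 40 N, if the wrist force passes 120 N, or if a joint passes its speed limit or range.

## Working session

There is one attempt and no reset: what is moved stays moved. The work goes in short steps, Python scripts to look and compute and a tool call to move; the robot and the scene stay as the last step left them, time stands still between calls to the robot, and variables do not carry over. Pictures are saved under pics/ and viewed, and the job is handed in when it is done.

Besides the shell and the picture viewer there is one more tool, called after "Call:" by a JSON object that holds its "method" and its "body", one argument or row to a line. step_arm: Moves the arm, as the interface text tells. Its arguments: {"type":"object","properties":{"targets":{"type":"array"}},"required":["targets"]}

```bash
ls; mkdir -p pics; python3 - <<'E'
from plant import r,cams
import cv2
print(r.sense())
for n in ["scene","top","wrist"]:
    f=cams.grab_frame(n); cv2.imwrite(f"pics/{n}0.png",f["color"][:,:,::-1]); print(n,f["camera_matrix"],f["R"],f["t"])
E
```

```text
pics
{'time': 0.0, 'q': array([-8.17080059e+01,  1.26764566e+01,  8.75237902e+01, -2.34416382e-04,
        7.99095413e+01, -7.22522395e+00]), 'qd': array([-0.06416349,  0.01170533,  0.00601134, -0.03814233, -0.01260502,
        0.02718638]), 'joint_efforts': array([-7.44940280e-05, -4.94611859e+01, -3.87373960e+01,  6.98163151e-02,
        5.69472718e-02, -1.38596733e-04]), 'eef_pos': array([ 0.16710263, -0.60157022,  0.1950424 ]), 'tool_rot': array([[ 9.63549942e-01,  2.67528374e-01, -2.80330864e-04],
       [ 2.67528416e-01, -9.63548107e-01,  1.89554939e-03],
       [ 2.37000973e-04, -1.90145298e-03, -9.99998164e-01]]), 'contact_force': array([-0.3749841 , -0.39251881,  0.25885076]), 'torque': array([ 0.05765831, -0.01010499, -0.04139737]), 'width': 1.0008742161275361}
scene [[523.04980698   0.         321.71894128]
 [  0.         523.04980698 242.20138854]
 [  0.           0.           1.        ]] [[-0.44661481  0.89464346  0.01217737]
 [ 0.70259387  0.35910372 -0.61433408]
 [-0.55398291 -0.26581495 -0.78895206]] [ 0.37605531 -0.31451705  1.4351958 ]
top [[622.50832229   0.         314.40130469]
 [  0.         622.50832229 239.20670754]
 [  0.           0.           1.        ]] [[ 9.84338885e-03 -9.99951131e-01  9.18594180e-04]
 [-9.93792508e-01 -9.88455811e-03 -1.10809508e-01]
 [ 1.10813172e-01  1.77849056e-04 -9.93841239e-01]] [-0.11364156  0.55353171  1.26265821]
wrist [[388.81971206   0.         324.54393168]
 [  0.         388.81971206 239.01810749]
 [  0.           0.           1.        ]] [[ 0.26776287 -0.96348341 -0.00166258]
 [-0.92322968 -0.25706873  0.28559171]
 [-0.27559027 -0.07493591 -0.95834994]] [-0.62382042 -0.0356823   0.39196555]
```

View pics/scene0.png

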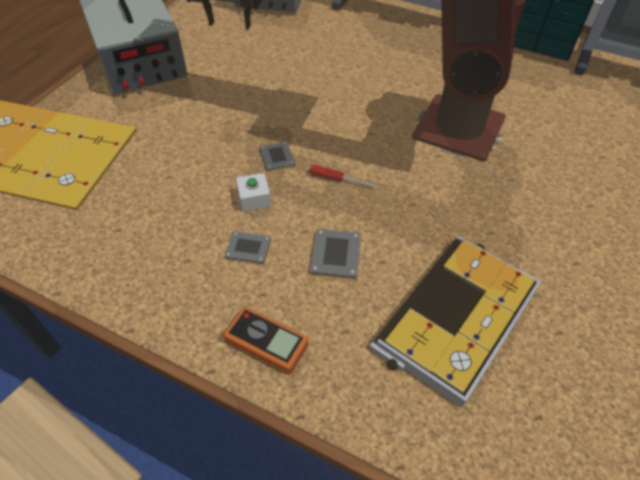

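View pics/top0.png

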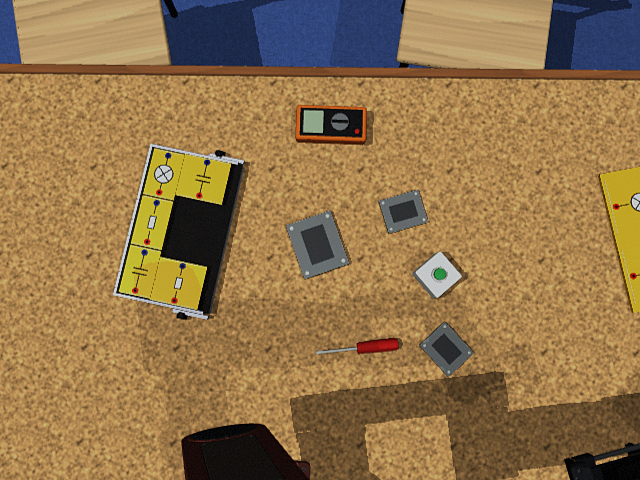

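View pics/wrist0.png

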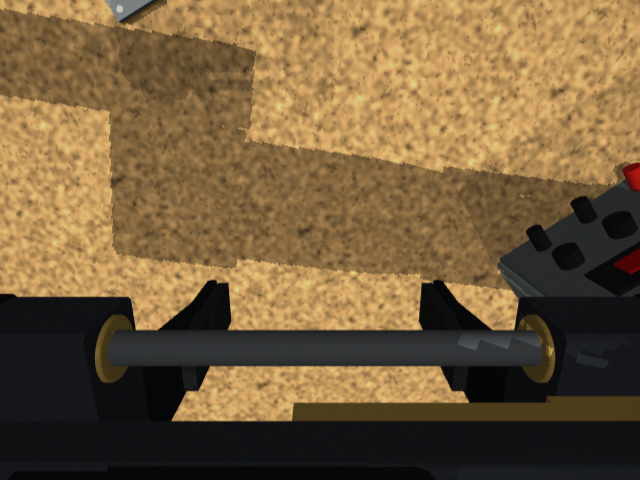

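Grey slabs in the top view: A (317,244), B (404,211), C (447,348). A is clearly the largest, so it should be the module. I'll confirm with an enlarged crop and measure.

```bash
cat > h.py <<'E'
import numpy as np, cv2
from plant import r,cams
def ray(f,px,z):
    K,R,t=f["camera_matrix"],f["R"],f["t"]
    c=-R.T@t; px=np.atleast_2d(px).astype(float)
    d=(R.T@np.linalg.inv(K)@np.c_[px,np.ones(len(px))].T).T
    return c+d*((z-c[2])/d[:,2])[:,None]
def proj(f,X):
    X=np.atleast_2d(X); p=(f["R"]@X.T).T+f["t"]; p=(f["camera_matrix"]@p.T).T
    return p[:,:2]/p[:,2:]
E
python3 - <<'E'
from h import *
f=cams.grab_frame("top"); im=f["color"][:,:,::-1].copy()
cv2.imwrite("pics/crop1.png",cv2.resize(im[130:330,100:460],None,fx=2.2,fy=2.2,interpolation=cv2.INTER_CUBIC))
hsv=cv2.cvtColor(im,cv2.COLOR_BGR2HSV)
g=((hsv[...,1]<70)&(hsv[...,2]>50)&(hsv[...,2]<170)).astype(np.uint8)*255
cs,_=cv2.findContours(g,cv2.RETR_EXTERNAL,cv2.CHAIN_APPROX_NONE)
for c in cs:
    if cv2.contourArea(c)>500:
        R=cv2.minAreaRect(c); b=cv2.boxPoints(R); w=ray(f,b,0.014)
        print(np.round(R[0],1),np.round(R[1],1),np.round(b,1).tolist()); print(np.round(w[:,:2],4).tolist(), [round(np.linalg.norm(w[i]-w[i-1]),4) for i in range(4)])
y=cv2.inRange(hsv,(20,120,120),(34,255,255))
cs,_=cv2.findContours(y,cv2.RETR_EXTERNAL,cv2.CHAIN_APPROX_NONE)
for c in cs:
    if cv2.contourArea(c)>800:
        a=cv2.approxPolyDP(c,3,True)[:,0]; print(cv2.contourArea(c),a.tolist()); print(np.round(ray(f,a,0.04)[:,:2],4).tolist())
E
```

```text
[446.3 348.6] [43.5 35.3] [[418.5, 344.79998779296875], [444.29998779296875, 320.70001220703125], [474.0, 352.5], [448.20001220703125, 376.6000061035156]]
[[0.3392, -0.3255], [0.389, -0.3794], [0.3246, -0.4398], [0.2753, -0.3859]] [np.float64(0.0879), np.float64(0.0735), np.float64(0.0883), np.float64(0.0731)]
[317.  244.2] [56.7 47.5] [[285.20001220703125, 225.3000030517578], [330.1000061035156, 209.60000610351562], [348.79998779296875, 263.1000061035156], [304.0, 278.79998779296875]]
[[0.5855, -0.0463], [0.6199, -0.1407], [0.5068, -0.1807], [0.473, -0.0872]] [np.float64(0.1197), np.float64(0.1004), np.float64(0.12), np.float64(0.0994)]
[403.1 211. ] [34.2 41.3] [[378.5, 200.39999389648438], [418.1000061035156, 188.8000030517578], [427.79998779296875, 221.60000610351562], [388.1000061035156, 233.3000030517578]]
[[0.6405, -0.2432], [0.6665, -0.3274], [0.5963, -0.3472], [0.5707, -0.2634]] [np.float64(0.0727), np.float64(0.0881), np.float64(0.0729), np.float64(0.0876)]
3252.0 [[130, 245], [120, 292], [131, 294], [138, 275], [139, 290], [134, 295], [172, 304], [170, 299], [175, 294], [1
[... 794 characters left out ...]
71, -0.7808], [0.64, -0.7611], [0.6548, -0.7681], [0.6592, -0.7828]]
4691.5 [[230, 163], [209, 159], [206, 168], [206, 158], [154, 148], [143, 192], [150, 194], [142, 196], [131, 243], [161, 249], [172, 204], [166, 201], [175, 194], [197, 199], [195, 194], [201, 182], [196, 178], [210, 182], [203, 182], [200, 200], [221, 204]]
[[0.7122, 0.0699], [0.7203, 0.1141], [0.701, 0.1198], [0.7224, 0.1204], [0.7427, 0.23], [0.6489, 0.2493], [0.6448, 0.2346], [0.6404, 0.2511], [0.542, 0.2697], [0.5302, 0.2075], [0.6242, 0.1881], [0.6304, 0.2008], [0.6453, 0.1826], [0.6352, 0.1366], [0.6457, 0.141], [0.6712, 0.1293], [0.6796, 0.14], [0.6714, 0.1106], [0.6712, 0.1252], [0.6332, 0.1303], [0.6252, 0.0864]]
```

View pics/crop1.png

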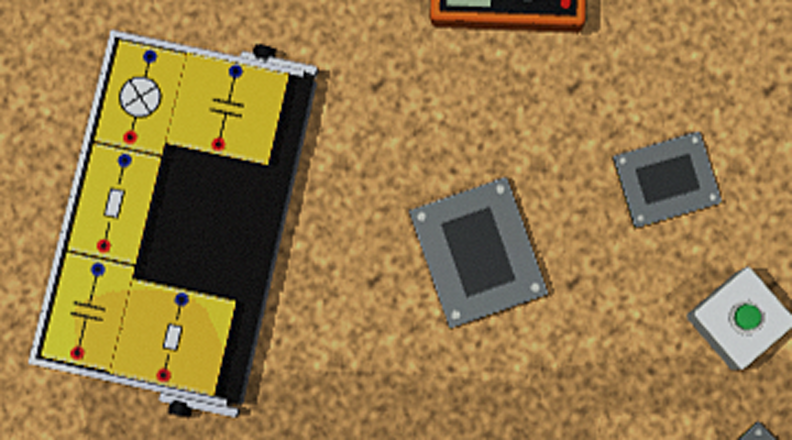

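The crop confirms it: slab A at (317,244) measures 120×100 mm, while B (404,211) and C (447,348) are about 88×73 mm. A is the module. Next I'll fit the deck pose.

```bash
cat >> h.py <<'E'
def ycont(f):
    hsv=cv2.cvtColor(f["color"],cv2.COLOR_RGB2HSV)
    m=cv2.inRange(hsv,(18,110,90),(36,255,255)); 
    m=cv2.morphologyEx(m,cv2.MORPH_CLOSE,np.ones((5,5),np.uint8))
    return m
E
python3 - <<'E'
from h import *
for n in ["top","scene"]:
    f=cams.grab_frame(n); m=ycont(f); print(n,-f["R"].T@f["t"])
    cs,_=cv2.findContours(m,cv2.RETR_LIST,cv2.CHAIN_APPROX_NONE)
    P=np.vstack([c[:,0] for c in cs if cv2.contourArea(c)>300])
    W=ray(f,P,0.04)[:,:2]
    o=np.array([0.556,0.0825]); a=np.radians(78.5)
    for it in range(6):
        ex=np.array([np.cos(a),np.sin(a)]); ey=np.array([-ex[1],ex[0]])
        D=np.c_[(W-o)@ex,(W-o)@ey]; x,y=D.T
        tol=0.012 if it<3 else 0.006
        s1=(abs(x-.018)<tol)&(abs(y)>.075)&(abs(y)<.145)
        s2=(abs(x-.118)<tol)&(abs(y)<.055)
        s3=(abs(y-.066)<tol)&(x>.03)&(x<.105)
        s4=(abs(y+.066)<tol)&(x>.03)&(x<.105)
        k1=np.polyfit(y[s1],x[s1],1); k2=np.polyfit(y[s2],x[s2],1);k3=np.polyfit(x[s3],y[s3],1);k4=np.polyfit(x[s4],y[s4],1)
        da=-(k1[0]) 
        dx=((np.median(x[s1])-.018)+(np.median(x[s2])-.118))/2; dy=(np.median(y[s3])+np.median(y[s4]))/2
        o=o+dx*ex+dy*ey; a+=da
    print(o.round(4),np.degrees(a).round(2),s1.sum(),s2.sum(),"slopes deg",np.degrees([k1[0],k2[0],k3[0],k4[0]]).round(2),"x",np.median(x[s1]).round(4),np.median(x[s2]).round(4),"y",np.median(y[s3]).round(4),np.median(y[s4]).round(4))
E
```

```text
top [ 0.41129512 -0.10838915  1.31632276]
[0.5565 0.082 ] 78.51 67 51 slopes deg [-0.    0.1  -0.01  0.07] x 0.018 0.118 y 0.0663 -0.0663
scene [1.18400356 0.15800532 0.93450277]
[0.5569 0.0798] 78.58 45 38 slopes deg [ 0.    0.   -0.27  0.26] x 0.0179 0.1181 y 0.066 -0.066
```

```bash
cat >> h.py <<'E'
from scipy.spatial.transform import Rotation as Ro
O=np.array([0.5567,0.081,0]); A=np.radians(78.55)
EX=np.array([np.cos(A),np.sin(A),0]); EY=np.array([-EX[1],EX[0],0]); EZ=np.array([0,0,1.]); DR=np.c_[EX,EY,EZ]
def todeck(p): return DR.T@(np.asarray(p)-O)
def toworld(p): return O+DR@np.asarray(p)
def Rdown(h):  # tool down, tool x heading h deg (world)
    h=np.radians(h); x=np.array([np.cos(h),np.sin(h),0]); z=np.array([0,0,-1.]); return np.c_[x,np.cross(z,x),z]
def plan(wps,p=None,R=None,n=None):
    "wps: list of (pos,R,nrows) ; prints rows"
    s=r.sense()
    if p is None: p=s["eef_pos"]; R=s["tool_rot"]
    for q,Q,n in wps:
        dp=(np.asarray(q)-p)/n; w=Ro.from_matrix(Q@R.T).as_rotvec()/n
        for i in range(n):
            d=R.T@dp*100; v=R.T@w
            print(dict(zip(["dx","dy","dz","rx","ry","rz"],[*d.round(2).tolist(),*v.round(3).tolist()])))
            p=p+dp; R=Ro.from_rotvec(w).as_matrix()@R
        print("--")
def st():
    s=r.sense(); R=s["tool_rot"]; print("t",round(s["time"],2),"deck",(todeck(s["eef_pos"])*1000).round(1),"hd",round(np.degrees(np.arctan2(R[1,0],R[0,0]))-np.degrees(A),2),"z",R[:,2].round(3),"Fdeck",(DR.T@s["contact_force"]).round(2),"w",round(s["width"],3),"q",s["q"].round(0))
E
python3 - <<'E'
from h import *
print(todeck([.5463,-.1137,.007]))
plan([([.5716,-.1838,.10],Rdown(109.8),15)])
E
```

```text
[-0.19288967 -0.0284574   0.007     ]
{'dx': 3.34, 'dy': -1.96, 'dz': 0.64, 'rx': -0.0, 'ry': -0.0, 'rz': -0.11}
{'dx': 3.54, 'dy': -1.59, 'dz': 0.64, 'rx': -0.0, 'ry': -0.0, 'rz': -0.11}
{'dx': 3.69, 'dy': -1.19, 'dz': 0.64, 'rx': -0.0, 'ry': -0.0, 'rz': -0.11}
{'dx': 3.8, 'dy': -0.78, 'dz': 0.64, 'rx': -0.0, 'ry': -0.0, 'rz': -0.11}
{'dx': 3.86, 'dy': -0.36, 'dz': 0.64, 'rx': -0.0, 'ry': -0.0, 'rz': -0.11}
{'dx': 3.88, 'dy': 0.07, 'dz': 0.64, 'rx': -0.0, 'ry': -0.0, 'rz': -0.11}
{'dx': 3.85, 'dy': 0.49, 'dz': 0.64, 'rx': -0.0, 'ry': -0.0, 'rz': -0.11}
{'dx': 3.77, 'dy': 0.91, 'dz': 0.64, 'rx': -0.0, 'ry': -0.0, 'rz': -0.11}
{'dx': 3.65, 'dy': 1.32, 'dz': 0.64, 'rx': -0.0, 'ry': -0.0, 'rz': -0.11}
{'dx': 3.48, 'dy': 1.71, 'dz': 0.64, 'rx': -0.0, 'ry': -0.0, 'rz': -0.11}
{'dx': 3.27, 'dy': 2.08, 'dz': 0.64, 'rx': -0.0, 'ry': -0.0, 'rz': -0.11}
{'dx': 3.03, 'dy': 2.42, 'dz': 0.64, 'rx': -0.0, 'ry': -0.0, 'rz': -0.11}
{'dx': 2.74, 'dy': 2.74, 'dz': 0.64, 'rx': -0.0, 'ry': -0.0, 'rz': -0.11}
{'dx': 2.43, 'dy': 3.03, 'dz': 0.64, 'rx': -0.0, 'ry': -0.0, 'rz': -0.11}
{'dx': 2.08, 'dy': 3.27, 'dz': 0.64, 'rx': -0.0, 'ry': -0.0, 'rz': -0.11}
--
```

Call:
{"method": "step_arm", "body": {
  "targets": [
    {"dx": 3.3, "dy": -2.0, "dz": 0.6, "rz": -0.11},
    {"dx": 3.5, "dy": -1.6, "dz": 0.6, "rz": -0.11},
    {"dx": 3.7, "dy": -1.2, "dz": 0.6, "rz": -0.11},
    {"dx": 3.8, "dy": -0.8, "dz": 0.6, "rz": -0.11},
    {"dx": 3.9, "dy": -0.4, "dz": 0.6, "rz": -0.11},
    {"dx": 3.9, "dy": 0.1, "dz": 0.6, "rz": -0.11},
    {"dx": 3.8, "dy": 0.5, "dz": 0.6, "rz": -0.11},
    {"dx": 3.8, "dy": 0.9, "dz": 0.6, "rz": -0.11}
  ]
}}

```text
$.targets[0]: bad value
```

```bash
python3 - <<'E'
from h import *
st(); plan([([.5716,-.1838,.10],Rdown(109.8),10)])
E
```

```text
t 0.3 deck [-746.7  246.2  195.8] hd -63.03 z [-0.     0.001 -1.   ] Fdeck [ 0.76 -0.26 -0.67] w 0.999 q [-82.  13.  87.  -0.  80.  -7.]
{'dx': 5.02, 'dy': -2.95, 'dz': 0.96, 'rx': -0.0, 'ry': -0.0, 'rz': -0.165}
{'dx': 5.43, 'dy': -2.09, 'dz': 0.96, 'rx': -0.0, 'ry': -0.0, 'rz': -0.165}
{'dx': 5.7, 'dy': -1.17, 'dz': 0.96, 'rx': -0.0, 'ry': -0.0, 'rz': -0.165}
{'dx': 5.81, 'dy': -0.22, 'dz': 0.96, 'rx': -0.0, 'ry': -0.0, 'rz': -0.165}
{'dx': 5.77, 'dy': 0.74, 'dz': 0.96, 'rx': -0.0, 'ry': -0.0, 'rz': -0.165}
{'dx': 5.57, 'dy': 1.67, 'dz': 0.96, 'rx': -0.0, 'ry': -0.0, 'rz': -0.165}
{'dx': 5.22, 'dy': 2.56, 'dz': 0.96, 'rx': -0.0, 'ry': -0.0, 'rz': -0.165}
{'dx': 4.73, 'dy': 3.38, 'dz': 0.96, 'rx': -0.0, 'ry': -0.0, 'rz': -0.165}
{'dx': 4.11, 'dy': 4.11, 'dz': 0.96, 'rx': -0.0, 'ry': -0.0, 'rz': -0.165}
{'dx': 3.39, 'dy': 4.73, 'dz': 0.96, 'rx': -0.0, 'ry': -0.0, 'rz': -0.165}
--
```

Call:
{"method": "step_arm", "body": {
  "targets": [
    {"dx": 3.3, "dy": -2.0, "dz": 0.6, "rx": 0, "ry": 0, "rz": -0.11, "jaw": 1},
    {"dx": 3.5, "dy": -1.6, "dz": 0.6, "rx": 0, "ry": 0, "rz": -0.11, "jaw": 1},
    {"dx": 3.7, "dy": -1.2, "dz": 0.6, "rx": 0, "ry": 0, "rz": -0.11, "jaw": 1},
    {"dx": 3.8, "dy": -0.8, "dz": 0.6, "rx": 0, "ry": 0, "rz": -0.11, "jaw": 1},
    {"dx": 3.9, "dy": -0.4, "dz": 0.6, "rx": 0, "ry": 0, "rz": -0.11, "jaw": 1},
    {"dx": 3.9, "dy": 0.1, "dz": 0.6, "rx": 0, "ry": 0, "rz": -0.11, "jaw": 1},
    {"dx": 3.8, "dy": 0.5, "dz": 0.6, "rx": 0, "ry": 0, "rz": -0.11, "jaw": 1},
    {"dx": 3.8, "dy": 0.9, "dz": 0.6, "rx": 0, "ry": 0, "rz": -0.11, "jaw": 1}
  ]
}}

```text
time: 0.97
eef_pos: [0.3811, -0.3744, 0.1463]
tool_rot: [[0.386, 0.923, -0.0], [0.923, -0.385, -0.007], [-0.006, 0.003, -1.0]]
contact_force: [0.4, -1.1, -0.1]
width: 1.001
```

```bash
python3 - <<'E'
from h import *
st(); plan([([.5716,-.1838,.10],Rdown(109.8),8)])
E
```

```text
t 0.97 deck [-481.2   81.6  146.3] hd -11.23 z [-0.    -0.007 -1.   ] Fdeck [-1.04 -0.6  -0.09] w 1.001 q [-53.   2. 104.  -0.  73. -30.]
{'dx': 3.12, 'dy': 1.28, 'dz': 0.56, 'rx': 0.0, 'ry': 0.001, 'rz': -0.093}
{'dx': 2.99, 'dy': 1.56, 'dz': 0.56, 'rx': 0.0, 'ry': 0.001, 'rz': -0.093}
{'dx': 2.83, 'dy': 1.83, 'dz': 0.57, 'rx': 0.0, 'ry': 0.001, 'rz': -0.093}
{'dx': 2.65, 'dy': 2.08, 'dz': 0.57, 'rx': 0.0, 'ry': 0.001, 'rz': -0.093}
{'dx': 2.44, 'dy': 2.32, 'dz': 0.57, 'rx': 0.0, 'ry': 0.001, 'rz': -0.093}
{'dx': 2.22, 'dy': 2.54, 'dz': 0.57, 'rx': 0.0, 'ry': 0.001, 'rz': -0.093}
{'dx': 1.97, 'dy': 2.73, 'dz': 0.58, 'rx': 0.0, 'ry': 0.001, 'rz': -0.093}
{'dx': 1.71, 'dy': 2.9, 'dz': 0.58, 'rx': 0.0, 'ry': 0.001, 'rz': -0.093}
--
```

Call:
{"method": "step_arm", "body": {
  "targets": [
    {"dx": 3.2, "dy": 1.3, "dz": 0.6, "rx": 0, "ry": 0, "rz": -0.1, "jaw": 1},
    {"dx": 3.1, "dy": 1.7, "dz": 0.6, "rx": 0, "ry": 0, "rz": -0.1, "jaw": 1},
    {"dx": 3.0, "dy": 1.9, "dz": 0.6, "rx": 0, "ry": 0, "rz": -0.1, "jaw": 1},
    {"dx": 2.8, "dy": 2.2, "dz": 0.6, "rx": 0, "ry": 0, "rz": -0.1, "jaw": 1},
    {"dx": 2.6, "dy": 2.4, "dz": 0.6, "rx": 0, "ry": 0, "rz": -0.1, "jaw": 1},
    {"dx": 2.3, "dy": 2.6, "dz": 0.6, "rx": 0, "ry": 0, "rz": -0.1, "jaw": 1},
    {"dx": 2.1, "dy": 2.8, "dz": 0.6, "rx": 0, "ry": 0, "rz": -0.1, "jaw": 1},
    {"dx": 1.8, "dy": 3.0, "dz": 0.6, "rx": 0, "ry": 0, "rz": -0.1, "jaw": 1}
  ]
}}

```text
time: 1.63
eef_pos: [0.5786, -0.1535, 0.096]
tool_rot: [[-0.432, 0.902, 0.004], [0.902, 0.432, -0.009], [-0.01, -0.001, -1.0]]
contact_force: [0.6, -1.2, 1.8]
width: 0.996
```

```bash
python3 - <<'E'
from h import *
st(); plan([([.5716,-.1838,.06],Rdown(109.8),2),([.5716,-.1838,.006],Rdown(109.8),2)])
f=cams.grab_frame("wrist"); cv2.imwrite("pics/w1.png",f["color"][:,:,::-1])
E
```

```text
t 1.63 deck [-225.5  -68.1   96. ] hd 37.08 z [ 0.004 -0.009 -1.   ] Fdeck [-1.02 -0.8   1.75] w 0.996 q [-22.  14.  97.  -0.  69. -48.]
{'dx': -1.2, 'dy': -0.97, 'dz': 1.82, 'rx': -0.0, 'ry': 0.005, 'rz': 0.051}
{'dx': -1.25, 'dy': -0.91, 'dz': 1.81, 'rx': -0.0, 'ry': 0.005, 'rz': 0.051}
--
{'dx': 0.0, 'dy': 0.0, 'dz': 2.7, 'rx': 0.0, 'ry': -0.0, 'rz': -0.0}
{'dx': 0.0, 'dy': 0.0, 'dz': 2.7, 'rx': 0.0, 'ry': -0.0, 'rz': -0.0}
--
```

View pics/w1.png

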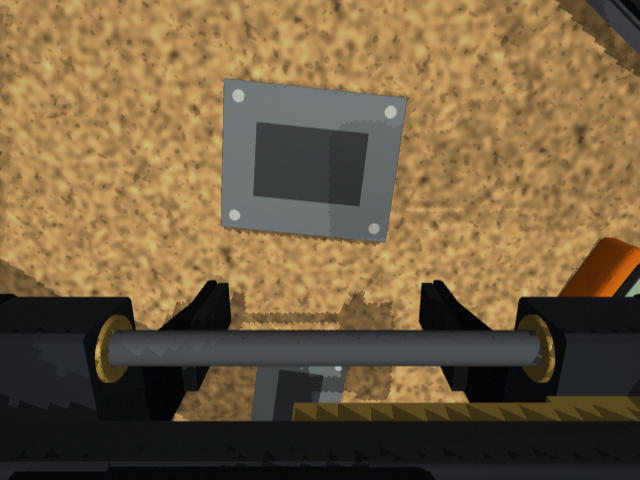

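The wrist view shows the module straight ahead of the fingers at about (313,160). I'll descend behind its rear edge.

Call:
{"method": "step_arm", "body": {
  "targets": [
    {"dx": -1.2, "dy": -1.0, "dz": 1.0, "rx": 0, "ry": 0, "rz": 0.05, "jaw": 1},
    {"dx": -1.2, "dy": -0.9, "dz": 1.5, "rx": 0, "ry": 0.005, "rz": 0.05, "jaw": 1},
    {"dx": 0, "dy": 0, "dz": 2.0, "rx": 0, "ry": 0.0, "rz": 0.0, "jaw": 1},
    {"dx": 0, "dy": 0, "dz": 1.5, "rx": 0, "ry": 0.0, "rz": 0.0, "jaw": 1},
    {"dx": 0, "dy": 0, "dz": 1.0, "rx": 0, "ry": 0.0, "rz": 0.0, "jaw": 1}
  ]
}}

```text
time: 2.1
eef_pos: [0.5761, -0.1805, 0.0221]
tool_rot: [[-0.34, 0.94, 0.007], [0.94, 0.34, -0.003], [-0.005, 0.005, -1.0]]
contact_force: [-0.3, -0.7, 0.7]
width: 0.998
```

```bash
python3 - <<'E'
from h import *
st(); plan([([.5716,-.1838,.006],Rdown(109.8),2)])
E
```

```text
t 2.1 deck [-252.5  -70.9   22.1] hd 31.34 z [ 0.007 -0.003 -1.   ] Fdeck [-0.72  0.13  0.74] w 0.998 q [-25.  20.  99.   0.  61. -45.]
{'dx': -0.07, 'dy': -0.27, 'dz': 0.8, 'rx': 0.003, 'ry': 0.002, 'rz': 0.001}
{'dx': -0.08, 'dy': -0.27, 'dz': 0.8, 'rx': 0.003, 'ry': 0.002, 'rz': 0.001}
--
```

Call:
{"method": "step_arm", "body": {
  "targets": [
    {"dx": 0, "dy": -0.3, "dz": 0.8, "rx": 0.003, "ry": 0.002, "rz": 0, "jaw": 1},
    {"dx": 0, "dy": -0.2, "dz": 0.6, "rx": 0.003, "ry": 0.002, "rz": 0.0, "jaw": 1},
    {"dx": 0.5, "dy": 0, "dz": 0.1, "rx": 0, "ry": 0.0, "rz": 0.0, "jaw": 1}
  ]
}}

```text
time: 2.35
eef_pos: [0.5648, -0.1815, 0.0018]
tool_rot: [[-0.331, 0.944, -0.007], [0.944, 0.331, 0.001], [0.004, -0.006, -1.0]]
contact_force: [-0.6, -0.9, 0.3]
width: 0.999
```

```bash
python3 - <<'E'
from h import *
st(); s=r.sense(); u=s["tool_rot"][:,0]; v=s["tool_rot"][:,1]; d=np.array([.5463,-.1137,.007])-s["eef_pos"]; print("fwd",u@d*1000-59.5,"side",v@d*1000)
E
```

```text
t 2.35 deck [-255.6  -60.1    1.8] hd 30.77 z [-0.007  0.001 -1.   ] Fdeck [-1.05  0.42  0.28] w 0.999 q [-25.  21. 100.  -0.  60. -45.]
fwd 10.588656557271378 side 4.892503081184727
```

Call:
{"method": "step_arm", "body": {
  "targets": [
    {"dx": 0, "dy": 0.3, "dz": -0.3, "rx": 0, "ry": 0, "rz": 0, "jaw": 1},
    {"dx": 0.4, "dy": 0.2, "dz": 0, "rx": 0, "ry": 0, "rz": 0, "jaw": 1},
    {"dx": 0.5, "dy": 0, "dz": 0, "rx": 0, "ry": 0.0, "rz": 0.0, "jaw": 1},
    {"dx": 0.5, "dy": 0, "dz": 0, "rx": 0, "ry": 0.0, "rz": 0.0, "jaw": 1}
  ]
}}

```text
time: 2.68
eef_pos: [0.5654, -0.1667, 0.0064]
tool_rot: [[-0.328, 0.945, -0.005], [0.945, 0.328, 0.001], [0.003, -0.005, -1.0]]
contact_force: [0.9, 0.2, 0.6]
width: 1.001
```

```bash
python3 - <<'E'
from h import *
st(); s=r.sense(); u=s["tool_rot"][:,0]; v=s["tool_rot"][:,1]; d=np.array([.5463,-.1137,.007])-s["eef_pos"]; print("fwd",u@d*1000-59.5,"side",v@d*1000)
E
```

```text
t 2.68 deck [-241.1  -57.7    6.4] hd 30.59 z [-0.005  0.001 -1.   ] Fdeck [ 0.38 -0.82  0.62] w 1.001 q [-24.  20. 100.  -0.  60. -43.]
fwd -3.168341435857357 side -0.6453008083983982
```

Call:
{"method": "step_arm", "body": {
  "targets": [
    {"dx": 1.0, "dy": -0.3, "dz": 0, "rx": 0, "ry": 0.002, "rz": 0.05, "jaw": 1},
    {"dx": 1.0, "dy": -0.3, "dz": 0, "rx": 0, "ry": 0, "rz": 0.05, "jaw": 1},
    {"dx": 1.0, "dy": -0.3, "dz": 0, "rx": 0, "ry": 0, "rz": 0.05, "jaw": 1},
    {"dx": 1.0, "dy": -0.3, "dz": 0, "rx": 0, "ry": 0, "rz": 0.05, "jaw": 1},
    {"dx": 1.0, "dy": -0.3, "dz": 0, "rx": 0, "ry": 0, "rz": 0.05, "jaw": 1}
  ]
}}

```text
time: 3.1
eef_pos: [0.5419, -0.1184, 0.0111]
tool_rot: [[-0.076, 0.997, 0.002], [0.997, 0.076, -0.0], [-0.0, 0.002, -1.0]]
contact_force: [-0.5, 0.7, 0.7]
width: 0.999
```

```bash
cat >> h.py <<'E'
def ctr():
    s=r.sense(); print("pushed ctr", (todeck(s["eef_pos"]+.0595*s["tool_rot"][:,0])*1000).round(1))
def modtop(name="top",z=0.014,vis=None):
    f=cams.grab_frame(name); im=f["color"]
    hsv=cv2.cvtColor(im,cv2.COLOR_RGB2HSV)
    g=((hsv[...,1]<70)&(hsv[...,2]>50)&(hsv[...,2]<170)).astype(np.uint8)*255
    cs,_=cv2.findContours(g,cv2.RETR_EXTERNAL,cv2.CHAIN_APPROX_NONE)
    for c in cs:
        if cv2.contourArea(c)>400:
            R=cv2.minAreaRect(c); b=cv2.boxPoints(R); w=ray(f,b,z)
            print("px",np.round(R[0],0),np.round(R[1],1),"deck",np.array([todeck(p)[:2]*1000 for p in w]).round(1).tolist(),"ctr",(todeck(w.mean(0))*1000).round(1)[:2])
    if vis: cv2.imwrite(vis,im[:,:,::-1])
E
python3 - <<'E'
from h import *
st();ctr();modtop(vis="pics/t2.png")
E
```

```text
t 3.1 deck [-198.4  -25.1   11.1] hd 15.83 z [ 0.002 -0.    -1.   ] Fdeck [0.56 0.58 0.68] w 0.999 q [-20.  15. 106.   0.  59. -25.]
pushed ctr [-141.2   -8.9   11. ]
px [446. 349.] [43.5 35.2] deck [[-441.6, 132.4], [-484.5, 72.9], [-556.5, 124.1], [-513.5, 183.1]] ctr [-499.   128.1]
px [403. 211.] [34.3 41.5] deck [[-300.6, -146.5], [-378.4, -188.9], [-411.8, -123.8], [-334.4, -81.8]] ctr [-356.3 -135.3]
```

View pics/t2.png

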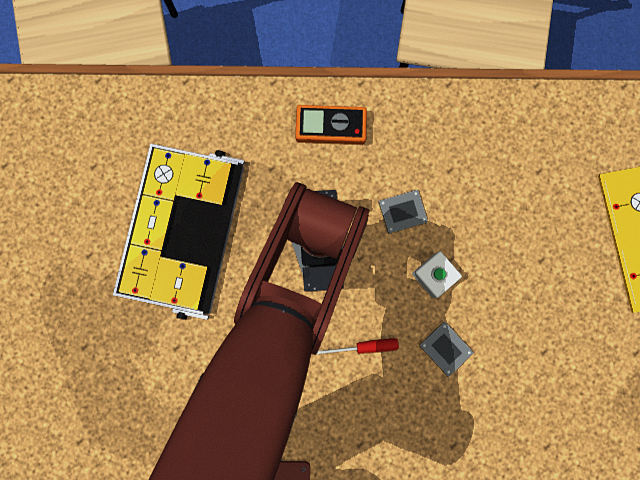

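Call:
{"method": "step_arm", "body": {
  "targets": [
    {"dx": 0.9, "dy": -0.25, "dz": 0.4, "rx": 0, "ry": 0, "rz": 0.04, "jaw": 1},
    {"dx": 0.9, "dy": -0.25, "dz": 0.2, "rx": 0, "ry": 0, "rz": 0.04, "jaw": 1},
    {"dx": 0.9, "dy": -0.25, "dz": 0.1, "rx": 0, "ry": 0, "rz": 0.04, "jaw": 1},
    {"dx": 0.9, "dy": -0.25, "dz": 0.1, "rx": 0, "ry": 0, "rz": 0.04, "jaw": 1}
  ]
}}

```text
time: 3.48
eef_pos: [0.5329, -0.0792, 0.0061]
tool_rot: [[0.085, 0.996, 0.008], [0.996, -0.085, -0.002], [-0.001, 0.008, -1.0]]
contact_force: [-0.7, -0.4, 0.4]
width: 0.997
```

```bash

python3 - <<'E'
from h import *
st();ctr()
f=cams.grab_frame("wrist"); cv2.imwrite("pics/w3.png",f["color"][:,:,::-1])
E
```

```text
t 3.48 deck [-161.7   -8.5    6.1] hd 6.59 z [ 0.008 -0.002 -1.   ] Fdeck [-0.48  0.57  0.39] w 0.997 q [-17.  13. 109.   0.  57. -12.]
pushed ctr [-102.6   -1.7    6. ]
```

View pics/w3.png

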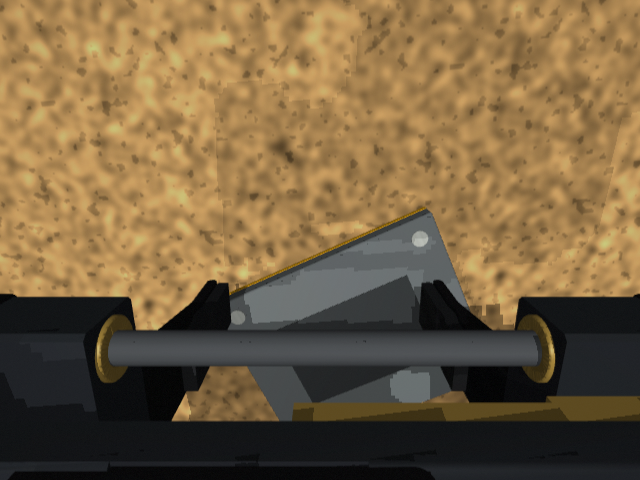

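```bash

python3 - <<'E'
from h import *
f=cams.grab_frame("wrist")
for p in [(232,293),(428,212),(470,305),(238,318),(420,240),(280,420)]:
    print(p,(todeck(ray(f,p,.014)[0])*1000).round(1))
f=cams.grab_frame("scene"); cv2.imwrite("pics/s3.png",cv2.resize(f["color"][180:400,250:560,::-1],None,fx=2.5,fy=2.5))
E
```

```text
(232, 293) [-169.6   39.2   14. ]
(428, 212) [-117.1  -51.8   14. ]
(470, 305) [-162.8  -82.5   14. ]
(238, 318) [-183.4   35.5   14. ]
(420, 240) [-131.3  -50.5   14. ]
(280, 420) [-244.7    8.7   14. ]
```

View pics/s3.png

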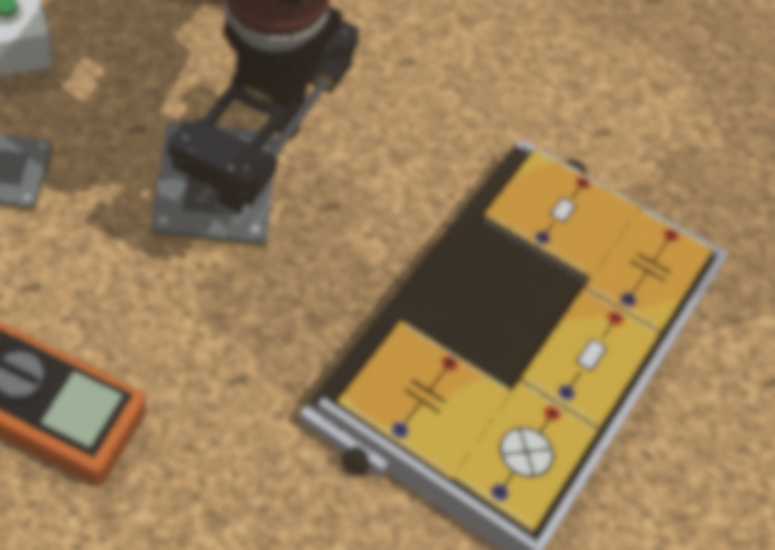

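```bash

python3 - <<'E'
from h import *
st()
s=r.sense(); p=s["eef_pos"]; R=s["tool_rot"]; print(p, s["q"])
for n in ["scene","wrist"]:
    f=cams.grab_frame(n); im=f["color"][:,:,::-1].copy()
    for sg in (-1,1):
        for dx in (-.0095,.0095):
            for dy,c in ((.0435,(0,0,255)),(.0585,(0,255,0))):
                a=proj(f,p+R@[dx,sg*dy,0])[0]; b=proj(f,p+R@[dx,sg*dy,-.03])[0]
                print(n,sg,dx,dy,a.round(0)); 
                try: cv2.line(im,tuple(int(v) for v in a),tuple(int(v) for v in b),c,1)
                except Exception as e: print(e)
    if n=="scene": im=cv2.resize(im[180:340,270:430],None,fx=3.7,fy=3.7,interpolation=cv2.INTER_CUBIC)
    cv2.imwrite(f"pics/{n}4.png",im)
E
```

```text
t 3.63 deck [-161.8   -8.5    5.9] hd 6.8 z [ 0.007 -0.002 -1.   ] Fdeck [-0.78 -0.16 -0.11] w 1.0 q [-17.  13. 109.   0.  57. -12.]
[ 0.53294304 -0.07929027  0.00593886] [-1.68727074e+01  1.33516373e+01  1.08899335e+02  3.83282880e-02
  5.73256479e+01 -1.22472073e+01]
scene -1 -0.0095 0.0435 [358. 240.]
scene -1 -0.0095 0.0585 [361. 236.]
scene -1 0.0095 0.0435 [365. 243.]
scene -1 0.0095 0.0585 [368. 239.]
scene 1 -0.0095 0.0435 [339. 267.]
scene 1 -0.0095 0.0585 [335. 271.]
scene 1 0.0095 0.0435 [346. 270.]
scene 1 0.0095 0.0585 [343. 275.]
wrist -1 -0.0095 0.0435 [243. 295.]
wrist -1 -0.0095 0.0585 [215. 295.]
wrist -1 0.0095 0.0435 [241. 261.]
wrist -1 0.0095 0.0585 [212. 261.]
wrist 1 -0.0095 0.0435 [407. 295.]
wrist 1 -0.0095 0.0585 [435. 295.]
wrist 1 0.0095 0.0435 [409. 261.]
wrist 1 0.0095 0.0585 [438. 261.]
```

View pics/scene4.png

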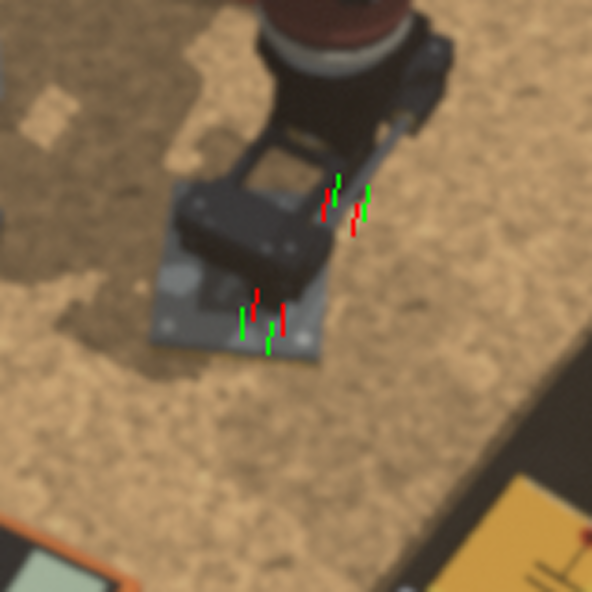

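View pics/wrist4.png

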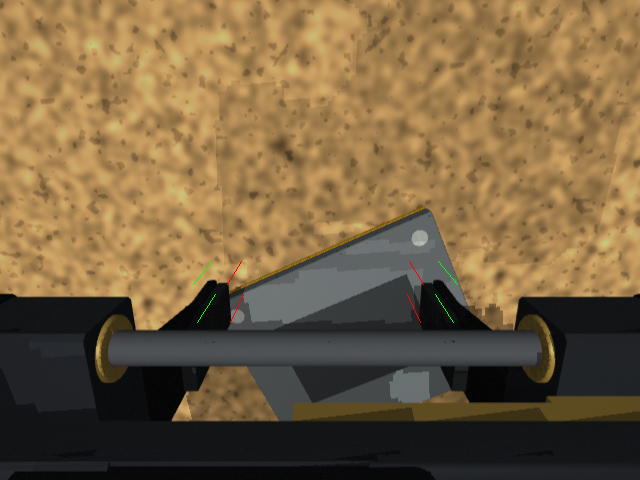

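The module hasn't moved. In the wrist view the fingertips (228,283) and (425,283) appear well short of where the TCP projects, so the open fingers passed above it. I'll back off and check where the tips are at different openings.

Call:
{"method": "step_arm", "body": {
  "targets": [
    {"dx": -1.5, "dy": 0, "dz": -3, "rx": 0, "ry": 0, "rz": -0.1, "jaw": 1},
    {"dx": -3, "dy": 1, "dz": -1.0, "rx": 0, "ry": 0, "rz": -0.1, "jaw": 0.5},
    {"dx": -3, "dy": 1, "dz": 0, "rx": 0, "ry": 0, "rz": -0.1, "jaw": 0.5},
    {"dx": -2, "dy": 1, "dz": 0, "rx": 0, "ry": 0, "rz": -0.1, "jaw": 0.5},
    {"dx": 0, "dy": 0, "dz": 0, "rx": 0, "ry": 0, "rz": 0, "jaw": 0.5}
  ]
}}

```text
time: 4.15
eef_pos: [0.5716, -0.1762, 0.0489]
tool_rot: [[-0.338, 0.941, 0.008], [0.941, 0.338, -0.004], [-0.007, 0.007, -1.0]]
contact_force: [-0.7, -0.6, 1.4]
width: 0.777
```

```bash

cat >> h.py <<'E'
def tips(name,out,crop=None,fx=1):
    s=r.sense(); p=s["eef_pos"]; R=s["tool_rot"]; f=cams.grab_frame(name); im=f["color"][:,:,::-1].copy(); w=.0435*s["width"]
    for sg in (-1,1):
        for dx in (-.0095,.0095):
            for dy,c in ((w,(0,0,255)),(w+.015,(0,255,0))):
                a=proj(f,p+R@[dx,sg*dy,0])[0]; b=proj(f,p+R@[dx,sg*dy,-.03])[0]
                cv2.line(im,tuple(int(v) for v in a),tuple(int(v) for v in b),c,1)
    if crop: im=cv2.resize(im[crop[0]:crop[1],crop[2]:crop[3]],None,fx=fx,fy=fx,interpolation=cv2.INTER_CUBIC)
    cv2.imwrite(out,im)
E
python3 - <<'E'
from h import *
st(); tips("wrist","pics/w5.png"); tips("scene","pics/s5.png",(140,320,230,430),3.3)
E
```

```text
t 4.15 deck [-249.1  -65.7   48.9] hd 31.2 z [ 0.008 -0.004 -1.   ] Fdeck [-0.75  0.61  1.45] w 0.777 q [-25.  17.  99.  -0.  64. -44.]
```

View pics/w5.png

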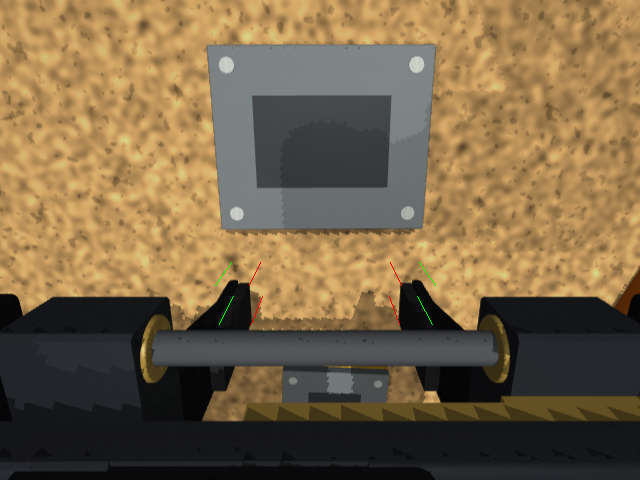

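View pics/s5.png

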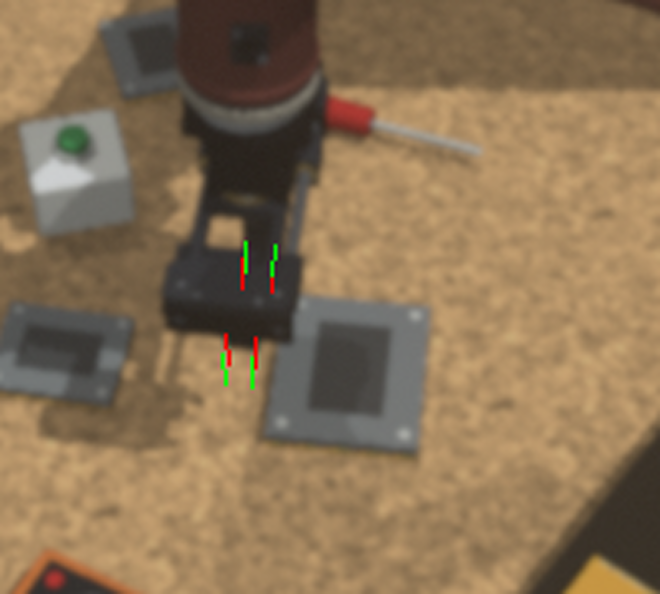

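The tips sit about 27 mm behind the stated TCP along the tool axis. I'll find the real tip height by gently touching the mat behind the module.

Call:
{"method": "step_arm", "body": {
  "targets": [
    {"dx": -0.8, "dy": -0.3, "dz": 2.0, "rx": 0, "ry": 0, "rz": 0, "jaw": 1},
    {"dx": 0, "dy": 0, "dz": 2.0, "rx": 0, "ry": 0, "rz": 0, "jaw": 1},
    {"dx": 0, "dy": 0, "dz": 0.8, "rx": 0, "ry": 0, "rz": 0, "jaw": 1},
    {"dx": 0, "dy": 0, "dz": 0.3, "rx": 0, "ry": 0, "rz": 0, "jaw": 1},
    {"dx": 0, "dy": 0, "dz": 0.3, "rx": 0, "ry": 0, "rz": 0, "jaw": 1}
  ]
}}

```text
time: 4.67
eef_pos: [0.567, -0.1785, -0.0081]
tool_rot: [[-0.328, 0.945, 0.003], [0.945, 0.328, 0.001], [-0.0, 0.003, -1.0]]
contact_force: [0.2, 1.0, 0.0]
width: 0.959
```

```bash

python3 - <<'E'
from h import *
st(); tips("wrist","pics/w6.png"); 
E
```

```text
t 4.67 deck [-252.3  -61.6   -8.1] hd 30.57 z [ 0.003  0.001 -1.   ] Fdeck [0.99 0.03 0.  ] w 0.959 q [-25.  21. 100.   0.  58. -44.]
```

View pics/w6.png

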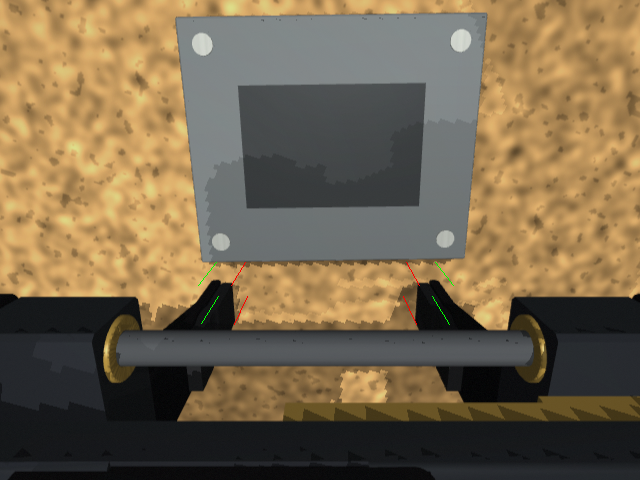

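Call:
{"method": "step_arm", "body": {
  "targets": [
    {"dx": 0, "dy": 0, "dz": 0.4, "rx": 0, "ry": 0, "rz": 0, "jaw": 1},
    {"dx": 0, "dy": 0, "dz": 0.4, "rx": 0, "ry": 0, "rz": 0, "jaw": 1},
    {"dx": 0, "dy": 0, "dz": 0.2, "rx": 0, "ry": 0, "rz": 0, "jaw": 1}
  ]
}}

```text
time: 4.97
eef_pos: [0.5676, -0.1777, -0.0174]
tool_rot: [[-0.328, 0.945, 0.004], [0.945, 0.328, 0.0], [-0.001, 0.004, -1.0]]
contact_force: [-0.8, -0.1, 0.3]
width: 1.001
```

Call:
{"method": "step_arm", "body": {
  "targets": [
    {"dx": 0, "dy": 0, "dz": 0.3, "rx": 0, "ry": 0, "rz": 0, "jaw": 1}
  ]
}}

```text
time: 5.05
eef_pos: [0.5682, -0.1777, -0.02]
tool_rot: [[-0.329, 0.944, 0.005], [0.944, 0.329, -0.0], [-0.002, 0.005, -1.0]]
contact_force: [1.2, -1.4, 0.2]
width: 0.995
```

Call:
{"method": "step_arm", "body": {
  "targets": [
    {"dx": 0, "dy": 0, "dz": 0.3, "rx": 0, "ry": 0, "rz": 0, "jaw": 1}
  ]
}}

```text
time: 5.13
eef_pos: [0.5685, -0.1778, -0.0229]
tool_rot: [[-0.329, 0.944, 0.006], [0.944, 0.329, -0.0], [-0.002, 0.005, -1.0]]
contact_force: [1.5, 1.2, 0.5]
width: 1.001
```

```bash

python3 - <<'E'
from h import *
st()
E
```

```text
t 5.13 deck [-251.3  -63.   -22.9] hd 30.64 z [ 0.006 -0.    -1.   ] Fdeck [ 1.42 -1.19  0.46] w 1.001 q [-25.  23. 101.   0.  56. -44.]
```

Call:
{"method": "step_arm", "body": {
  "targets": [
    {"dx": 0, "dy": 0, "dz": 0.2, "rx": 0, "ry": 0, "rz": 0, "jaw": 1}
  ]
}}

```text
time: 5.22
eef_pos: [0.5687, -0.1778, -0.025]
tool_rot: [[-0.329, 0.944, 0.006], [0.944, 0.329, -0.0], [-0.002, 0.005, -1.0]]
contact_force: [-0.4, -0.6, -0.5]
width: 1.001
```

Call:
{"method": "step_arm", "body": {
  "targets": [
    {"dx": 0, "dy": 0, "dz": 0.2, "rx": 0, "ry": 0, "rz": 0, "jaw": 1}
  ]
}}

```text
time: 5.3
eef_pos: [0.5689, -0.1779, -0.026]
tool_rot: [[-0.329, 0.944, 0.006], [0.944, 0.329, -0.001], [-0.002, 0.005, -1.0]]
contact_force: [-6.6, 4.4, 25.0]
width: 0.998
```

Call:
{"method": "step_arm", "body": {
  "targets": [
    {"dx": 0, "dy": 0, "dz": 0.1, "rx": 0, "ry": 0, "rz": 0, "jaw": 1}
  ]
}}

```text
time: 5.38
eef_pos: [0.5688, -0.1779, -0.0259]
tool_rot: [[-0.328, 0.945, 0.005], [0.945, 0.328, -0.0], [-0.002, 0.004, -1.0]]
contact_force: [-5.2, 2.6, 10.3]
width: 1.003
```

The real fingertip is 26 mm behind the stated TCP: the mat touch came at eef z = -25.9 mm, at about 10 N per mm. I'll use tip z = eef z + 26 mm from here and redo the push.

Call:
{"method": "step_arm", "body": {
  "targets": [
    {"dx": 0, "dy": 0, "dz": -0.4, "rx": 0, "ry": 0, "rz": -0.01, "jaw": 1},
    {"dx": 0.5, "dy": 0, "dz": 0, "rx": 0, "ry": 0, "rz": 0, "jaw": 1},
    {"dx": 0.5, "dy": 0, "dz": 0.05, "rx": 0, "ry": 0, "rz": 0, "jaw": 1},
    {"dx": 0.5, "dy": 0, "dz": 0.05, "rx": 0, "ry": 0, "rz": 0, "jaw": 1}
  ]
}}

```text
time: 5.72
eef_pos: [0.5649, -0.1646, -0.0216]
tool_rot: [[-0.337, 0.941, 0.008], [0.941, 0.337, -0.002], [-0.005, 0.006, -1.0]]
contact_force: [0.2, -1.5, 0.7]
width: 1.002
```

```bash

python3 - <<'E'
from h import *
st();ctr()
f=cams.grab_frame("wrist")
cv2.imwrite("pics/w7.png",f["color"][:,:,::-1])
E
```

```text
t 5.72 deck [-239.1  -56.8  -21.6] hd 31.17 z [ 0.008 -0.002 -1.   ] Fdeck [-1.48 -0.46  0.71] w 1.002 q [-24.  22. 102.   0.  56. -44.]
pushed ctr [-188.2  -26.   -21.9]
```

View pics/w7.png

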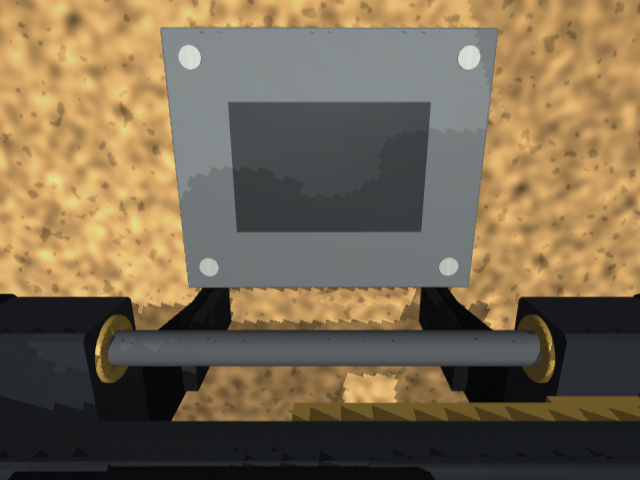

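The fingers are now square against the rear edge, about (189..469, 287). Starting the arc push.

Call:
{"method": "step_arm", "body": {
  "targets": [
    {"dx": 1.0, "dy": -0.3, "dz": 0.05, "rx": 0, "ry": 0.004, "rz": 0.05, "jaw": 1},
    {"dx": 1.0, "dy": -0.3, "dz": 0.05, "rx": 0, "ry": 0, "rz": 0.055, "jaw": 1},
    {"dx": 1.0, "dy": -0.3, "dz": 0.1, "rx": 0, "ry": 0, "rz": 0.055, "jaw": 1},
    {"dx": 1.0, "dy": -0.3, "dz": 0.1, "rx": 0, "ry": 0, "rz": 0.055, "jaw": 1}
  ]
}}

```text
time: 6.1
eef_pos: [0.5428, -0.1281, -0.025]
tool_rot: [[-0.121, 0.993, 0.008], [0.993, 0.121, 0.0], [-0.001, 0.008, -1.0]]
contact_force: [-0.3, -1.0, 1.0]
width: 1.002
```

```bash

python3 - <<'E'
from h import *
st();ctr()
f=cams.grab_frame("wrist")
cv2.imwrite("pics/w8.png",f["color"][:,:,::-1])
E
```

```text
t 6.1 deck [-207.7  -27.9  -25. ] hd 18.42 z [ 0.008  0.    -1.   ] Fdeck [-1.08  0.05  1.02] w 1.002 q [-21.  19. 107.   0.  55. -29.]
pushed ctr [-151.3   -9.1  -25. ]
```

View pics/w8.png

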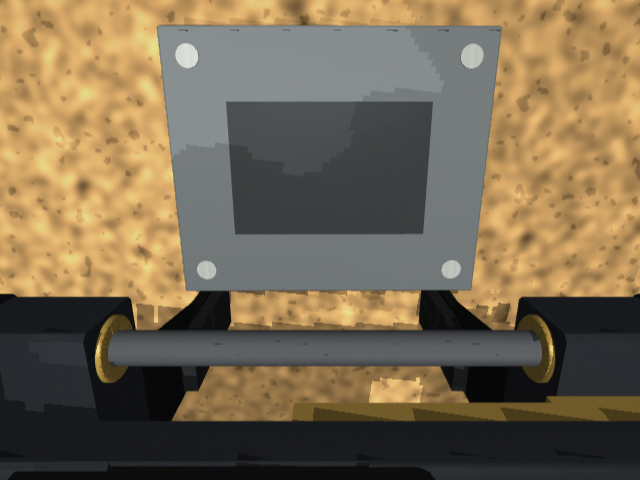

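Call:
{"method": "step_arm", "body": {
  "targets": [
    {"dx": 1.0, "dy": -0.3, "dz": -0.2, "rx": 0, "ry": 0, "rz": 0.055, "jaw": 1},
    {"dx": 1.0, "dy": -0.3, "dz": 0.0, "rx": 0, "ry": 0, "rz": 0.055, "jaw": 1},
    {"dx": 1.0, "dy": -0.3, "dz": 0.05, "rx": 0, "ry": 0, "rz": 0.055, "jaw": 1},
    {"dx": 1.0, "dy": -0.3, "dz": 0.05, "rx": 0, "ry": 0, "rz": 0.055, "jaw": 1}
  ]
}}

```text
time: 6.48
eef_pos: [0.5272, -0.0864, -0.025]
tool_rot: [[0.104, 0.995, 0.006], [0.995, -0.104, 0.0], [0.001, 0.006, -1.0]]
contact_force: [-0.7, -1.5, 1.0]
width: 0.998
```

```bash

python3 - <<'E'
from h import *
st();ctr()
E
```

```text
t 6.48 deck [-169.9   -4.3  -25. ] hd 5.48 z [ 0.006  0.    -1.   ] Fdeck [-1.57  0.36  0.95] w 0.998 q [-18.  16. 110.   0.  54. -12.]
pushed ctr [-110.7    1.3  -25. ]
```

Call:
{"method": "step_arm", "body": {
  "targets": [
    {"dx": 1.0, "dy": -0.2, "dz": -0.25, "rx": 0, "ry": 0, "rz": 0.045, "jaw": 1},
    {"dx": 1.0, "dy": -0.2, "dz": 0.0, "rx": 0, "ry": 0, "rz": 0.045, "jaw": 1},
    {"dx": 1.0, "dy": 0, "dz": 0.0, "rx": 0, "ry": 0, "rz": 0.0, "jaw": 1}
  ]
}}

```text
time: 6.73
eef_pos: [0.526, -0.055, -0.0233]
tool_rot: [[0.196, 0.981, 0.004], [0.981, -0.196, 0.0], [0.001, 0.004, -1.0]]
contact_force: [-0.3, -1.1, -0.3]
width: 0.999
```

```bash

python3 - <<'E'
from h import *
st();ctr()
f=cams.grab_frame("wrist")
cv2.imwrite("pics/w9.png",f["color"][:,:,::-1])
E
```

```text
t 6.73 deck [-139.4    3.1  -23.3] hd 0.17 z [ 0.004  0.    -1.   ] Fdeck [-1.1   0.07 -0.3 ] w 0.999 q [-15.  15. 111.   0.  54.  -3.]
pushed ctr [-79.9   3.3 -23.3]
```

View pics/w9.png

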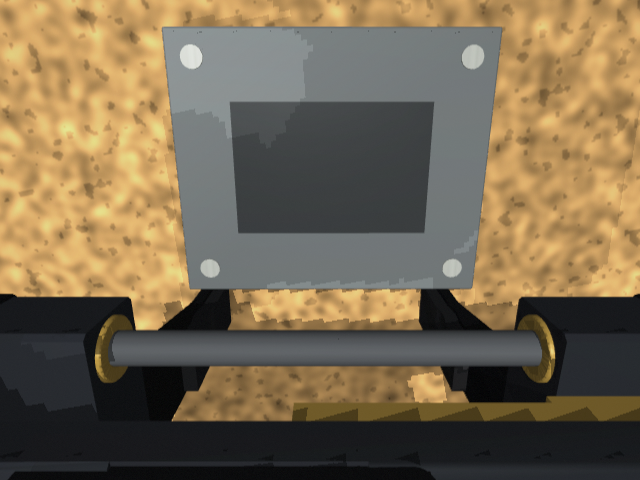

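```bash

cat >> h.py <<'E'
def wr(px,z=.014):
    f=cams.grab_frame("wrist"); w=[todeck(p)*1000 for p in ray(f,px,z)]; print(np.round(w,1)[:,:2].tolist(), "mean",np.mean(w,0).round(1)); return np.array(w)
E
python3 - <<'E'
from h import *
w=wr([(163,28),(502,28),(473,289),(190,289)]); d=w[0]-w[1]; print(np.degrees(np.arctan2(-d[0],d[1])))
E
```

```text
[[-27.5, 61.2], [-26.8, -58.3], [-126.6, -59.5], [-127.1, 60.9]] mean [-77.    1.1  14. ]
0.36816277961749183
```

Call:
{"method": "step_arm", "body": {
  "targets": [
    {"dx": 0.8, "dy": 0.05, "dz": 0.0, "rx": 0, "ry": 0, "rz": 0.003, "jaw": 1},
    {"dx": 0.6, "dy": 0.05, "dz": 0.0, "rx": 0, "ry": 0, "rz": 0, "jaw": 1},
    {"dx": 0.3, "dy": 0, "dz": 0.0, "rx": 0, "ry": 0, "rz": 0.0, "jaw": 1}
  ]
}}

```text
time: 7.08
eef_pos: [0.5316, -0.0376, -0.0233]
tool_rot: [[0.191, 0.982, 0.004], [0.982, -0.191, -0.0], [0.001, 0.004, -1.0]]
contact_force: [-1.1, -2.2, 1.5]
width: 1.002
```

Call:
{"method": "step_arm", "body": {
  "targets": [
    {"dx": 0.2, "dy": 0, "dz": 0.0, "rx": 0, "ry": 0, "rz": 0.0, "jaw": 1},
    {"dx": 0.2, "dy": 0, "dz": 0.0, "rx": 0, "ry": 0, "rz": 0.0, "jaw": 1}
  ]
}}

```text
time: 7.25
eef_pos: [0.5327, -0.0334, -0.0233]
tool_rot: [[0.19, 0.982, 0.004], [0.982, -0.19, -0.001], [0.0, 0.004, -1.0]]
contact_force: [0.1, -1.7, 1.0]
width: 0.998
```

```bash

python3 - <<'E'
from h import *
st();ctr()
E
```

```text
t 7.25 deck [-116.8    0.8  -23.3] hd 0.51 z [ 0.004 -0.001 -1.   ] Fdeck [-1.68 -0.47  1.01] w 0.998 q [-12.  16. 110.   0.  54.  -1.]
pushed ctr [-57.3   1.3 -23.3]
```

Call:
{"method": "step_arm", "body": {
  "targets": [
    {"dx": 0.2, "dy": 0, "dz": 0.0, "rx": 0, "ry": 0, "rz": 0.004, "jaw": 1}
  ]
}}

```text
time: 7.33
eef_pos: [0.5332, -0.0314, -0.0233]
tool_rot: [[0.194, 0.981, 0.004], [0.981, -0.194, -0.001], [0.0, 0.004, -1.0]]
contact_force: [0.0, -1.0, 0.7]
width: 0.999
```

Call:
{"method": "step_arm", "body": {
  "targets": [
    {"dx": 0.15, "dy": 0, "dz": 0.0, "rx": 0, "ry": 0, "rz": 0.004, "jaw": 1}
  ]
}}

```text
time: 7.42
eef_pos: [0.5334, -0.0301, -0.0233]
tool_rot: [[0.198, 0.98, 0.004], [0.98, -0.198, -0.001], [-0.0, 0.004, -1.0]]
contact_force: [-3.6, -7.8, 1.5]
width: 0.999
```

Call:
{"method": "step_arm", "body": {
  "targets": [
    {"dx": 0.15, "dy": 0, "dz": 0.0, "rx": 0, "ry": 0, "rz": 0.0, "jaw": 1}
  ]
}}

```text
time: 7.5
eef_pos: [0.5334, -0.0301, -0.0233]
tool_rot: [[0.197, 0.98, 0.003], [0.98, -0.197, -0.004], [-0.003, 0.004, -1.0]]
contact_force: [-4.0, -12.3, 2.3]
width: 0.996
```

Call:
{"method": "step_arm", "body": {
  "targets": [
    {"dx": 0.15, "dy": 0, "dz": 0.0, "rx": 0, "ry": 0, "rz": 0.0, "jaw": 1}
  ]
}}

```text
time: 7.58
eef_pos: [0.5333, -0.0302, -0.0232]
tool_rot: [[0.197, 0.98, 0.002], [0.98, -0.197, -0.006], [-0.006, 0.004, -1.0]]
contact_force: [-3.3, -8.2, 1.4]
width: 1.002
```

```bash

python3 - <<'E'
from h import *
st();ctr()
E
```

```text
t 7.58 deck [-113.6    0.8  -23.2] hd 0.09 z [ 0.002 -0.006 -1.   ] Fdeck [-8.68  1.59  1.38] w 1.002 q [-11.  16. 110.  -0.  54.   0.]
pushed ctr [-54.1   0.9 -23.6]
```

The rail stops the module at TCP deck x = -113.6, so the rail foot is about 4 mm before the deck origin. I'll start lifting the rear edge by friction with a light forward bias.

Call:
{"method": "step_arm", "body": {
  "targets": [
    {"dx": 0.1, "dy": 0, "dz": -0.2, "rx": 0, "ry": 0, "rz": 0.0, "jaw": 1},
    {"dx": 0.1, "dy": 0, "dz": -0.3, "rx": 0, "ry": 0, "rz": 0.0, "jaw": 1},
    {"dx": 0.1, "dy": 0, "dz": -0.3, "rx": 0, "ry": 0, "rz": 0.0, "jaw": 1}
  ]
}}

```text
time: 7.83
eef_pos: [0.5332, -0.0296, -0.0156]
tool_rot: [[0.199, 0.98, 0.001], [0.98, -0.199, -0.01], [-0.009, 0.003, -1.0]]
contact_force: [0.4, -5.2, -0.9]
width: 1.0
```

```bash

python3 - <<'E'
from h import *
st()
f=cams.grab_frame("wrist")
cv2.imwrite("pics/w10.png",f["color"][:,:,::-1])
f=cams.grab_frame("scene"); cv2.imwrite("pics/s10.png",cv2.resize(f["color"][180:340,310:520,::-1],None,fx=3.7,fy=3.7,interpolation=cv2.INTER_CUBIC))
E
```

```text
t 7.83 deck [-113.1    1.   -15.6] hd -0.0 z [ 0.001 -0.01  -1.   ] Fdeck [-5.07 -1.39 -0.86] w 1.0 q [-11.  15. 110.  -1.  55.   1.]
```

View pics/w10.png

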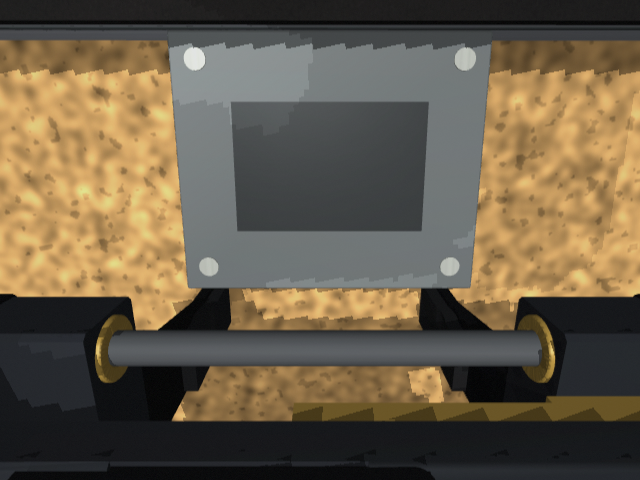

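View pics/s10.png

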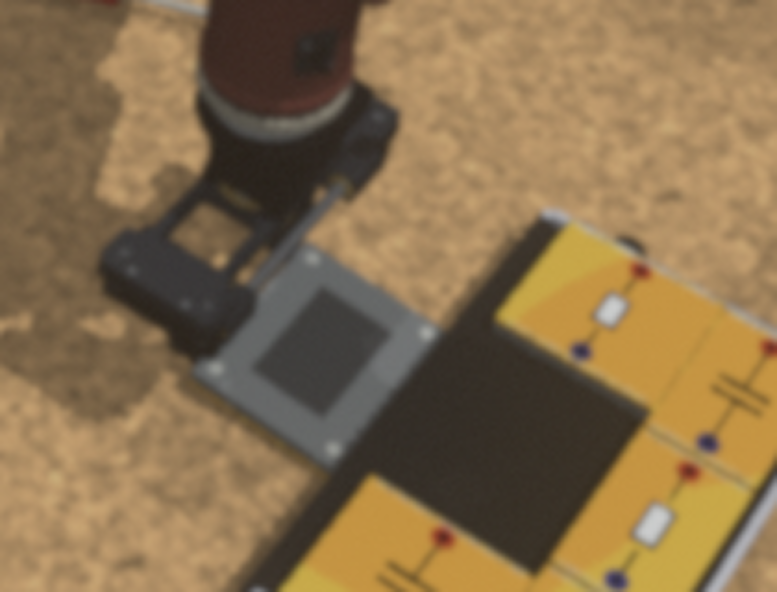

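The wrist view shows the rear edge staying on the fingers (width 282 px, unchanged) while the front edge narrows. The rear is lifting, so I'll carry on along the arc.

Call:
{"method": "step_arm", "body": {
  "targets": [
    {"dx": 0.1, "dy": 0, "dz": -0.4, "rx": 0, "ry": 0, "rz": 0.0, "jaw": 1},
    {"dx": 0.1, "dy": 0, "dz": -0.4, "rx": 0, "ry": 0, "rz": 0.0, "jaw": 1},
    {"dx": 0.12, "dy": 0, "dz": -0.4, "rx": 0, "ry": 0, "rz": 0.0, "jaw": 1}
  ]
}}

```text
time: 8.18
eef_pos: [0.5332, -0.0288, -0.0031]
tool_rot: [[0.198, 0.98, -0.001], [0.98, -0.198, -0.014], [-0.014, 0.002, -1.0]]
contact_force: [-0.2, -6.5, -0.1]
width: 0.998
```

```bash

python3 - <<'E'
from h import *
st()
f=cams.grab_frame("wrist")
cv2.imwrite("pics/w11.png",f["color"][:,:,::-1])
E
```

```text
t 8.18 deck [-112.3    1.3   -3.1] hd 0.04 z [-0.001 -0.014 -1.   ] Fdeck [-6.46 -1.05 -0.09] w 0.998 q [-11.  14. 109.  -1.  57.   1.]
```

View pics/w11.png

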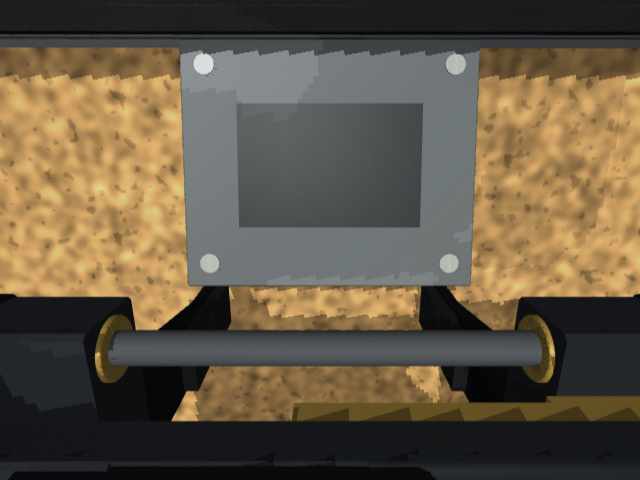

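Call:
{"method": "step_arm", "body": {
  "targets": [
    {"dx": 0.11, "dy": 0, "dz": -0.4, "rx": 0, "ry": 0.004, "rz": 0.0, "jaw": 1},
    {"dx": 0.16, "dy": 0, "dz": -0.45, "rx": 0, "ry": 0.004, "rz": 0.0, "jaw": 1},
    {"dx": 0.18, "dy": 0, "dz": -0.45, "rx": 0, "ry": 0.004, "rz": 0.0, "jaw": 1},
    {"dx": 0.2, "dy": 0, "dz": -0.4, "rx": 0, "ry": 0.004, "rz": 0.0, "jaw": 1}
  ]
}}

```text
time: 8.57
eef_pos: [0.5341, -0.0246, 0.0158]
tool_rot: [[0.197, 0.98, 0.002], [0.98, -0.197, -0.002], [-0.001, 0.002, -1.0]]
contact_force: [-1.1, -5.1, 0.2]
width: 1.0
```

```bash

cat >> h.py <<'E'
def arc(s=2.8,xr=-4.0,bias=0.8,ths=None,up=0.0):
    # fit theta to current tip, print next rows
    S=r.sense(); p=todeck(S["eef_pos"])*1000; z=S["tool_rot"][:,2]; zd=DR.T@z
    tip=p-26*zd; C=np.array([tip[0]+9.5, tip[2]])
    def Cf(t):
        c,n=np.cos(t),np.sin(t); F=np.array([xr-max(0,14*n-1.2*c),0]); return F+100*np.array([-c,n])+s*np.array([n,c])
    T=np.radians(np.arange(0,100,.1)); L=np.array([Cf(t) for t in T]); i=np.argmin(abs(L[:,1]-C[1]) if C[1]<85 else np.hypot(*(L-C).T)); th=T[i]
    print("theta",np.degrees(th).round(1),"C",C.round(1),"model",L[i].round(1))
    cur=C
    for t in np.radians(ths or []):
        nx=Cf(t)+bias*np.array([np.cos(t),-np.sin(t)]); d=nx-cur; print(np.degrees(t).round(0),"dx %.2f dz %.2f"%(d[0]/10,-d[1]/10)); cur=Cf(t)
E
python3 - <<'E'
from h import *
st(); arc(ths=[25,30,35,40,45])
f=cams.grab_frame("wrist")
cv2.imwrite("pics/w12.png",f["color"][:,:,::-1])
E
```

```text
t 8.57 deck [-107.9    1.2   15.8] hd 0.07 z [ 0.002 -0.002 -1.   ] Fdeck [-5.26  0.09  0.2 ] w 1.0 q [-11.  12. 109.  -0.  59.   0.]
theta 23.1 C [-98.4  41.8] model [-99.3  41.8]
25.0 dx 0.08 dz -0.26
30.0 dx 0.38 dz -0.72
35.0 dx 0.45 dz -0.68
40.0 dx 0.51 dz -0.63
45.0 dx 0.57 dz -0.57
```

View pics/w12.png

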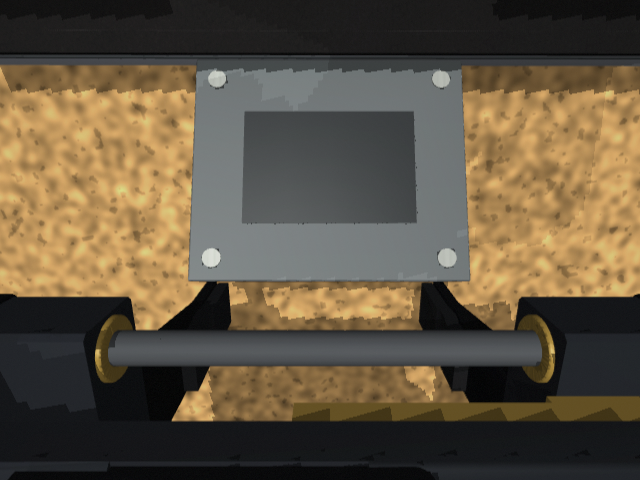

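Call:
{"method": "step_arm", "body": {
  "targets": [
    {"dx": 0.2, "dy": 0, "dz": -0.35, "rx": 0, "ry": 0, "rz": 0.0, "jaw": 1},
    {"dx": 0.25, "dy": 0, "dz": -0.4, "rx": 0, "ry": 0, "rz": 0.0, "jaw": 1},
    {"dx": 0.28, "dy": 0, "dz": -0.4, "rx": 0, "ry": 0, "rz": 0.0, "jaw": 1},
    {"dx": 0.3, "dy": 0, "dz": -0.4, "rx": 0, "ry": 0, "rz": 0.0, "jaw": 1}
  ]
}}

```text
time: 8.95
eef_pos: [0.5359, -0.0168, 0.0332]
tool_rot: [[0.197, 0.98, 0.002], [0.98, -0.197, -0.006], [-0.006, 0.003, -1.0]]
contact_force: [-1.3, -5.7, 1.6]
width: 1.001
```

```bash

python3 - <<'E'
from h import *
st(); arc(xr=-3,ths=[35,40,45,50,55])
f=cams.grab_frame("wrist")
cv2.imwrite("pics/w13.png",f["color"][:,:,::-1])
E
```

```text
t 8.95 deck [-100.     0.9   33.2] hd 0.07 z [ 0.002 -0.006 -1.   ] Fdeck [-5.88  0.17  1.65] w 1.001 q [-10.  11. 108.  -0.  61.   2.]
theta 34.7 C [-90.3  59.2] model [-90.6  59.2]
35.0 dx 0.06 dz 0.00
40.0 dx 0.51 dz -0.63
45.0 dx 0.57 dz -0.57
50.0 dx 0.62 dz -0.51
55.0 dx 0.67 dz -0.45
```

View pics/w13.png

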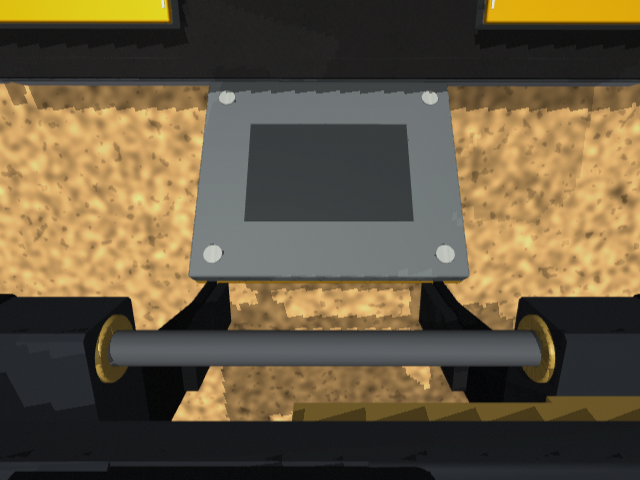

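Call:
{"method": "step_arm", "body": {
  "targets": [
    {"dx": 0.3, "dy": 0, "dz": -0.35, "rx": 0, "ry": 0, "rz": 0.0, "jaw": 1},
    {"dx": 0.3, "dy": 0, "dz": -0.33, "rx": 0, "ry": 0, "rz": 0.0, "jaw": 1},
    {"dx": 0.32, "dy": 0, "dz": -0.3, "rx": 0, "ry": 0, "rz": 0.0, "jaw": 1},
    {"dx": 0.32, "dy": 0, "dz": -0.3, "rx": 0, "ry": 0, "rz": 0.0, "jaw": 1}
  ]
}}

```text
time: 9.33
eef_pos: [0.5386, -0.0059, 0.0481]
tool_rot: [[0.197, 0.98, 0.002], [0.98, -0.197, -0.01], [-0.009, 0.004, -1.0]]
contact_force: [-1.4, -4.3, 2.0]
width: 0.998
```

```bash

python3 - <<'E'
from h import *
st(); arc(xr=-3,ths=[45,50,55,60,65])
f=cams.grab_frame("wrist")
cv2.imwrite("pics/w14.png",f["color"][:,:,::-1])
E
```

```text
t 9.33 deck [-88.7   0.5  48.1] hd 0.1 z [ 0.002 -0.01  -1.   ] Fdeck [-4.5   0.54  1.99] w 0.998 q [ -9.  10. 108.  -1.  62.   3.]
theta 46.2 C [-79.   74.1] model [-79.5  74.1]
45.0 dx -0.12 dz 0.20
50.0 dx 0.62 dz -0.51
55.0 dx 0.67 dz -0.45
60.0 dx 0.71 dz -0.38
65.0 dx 0.75 dz -0.31
```

View pics/w14.png

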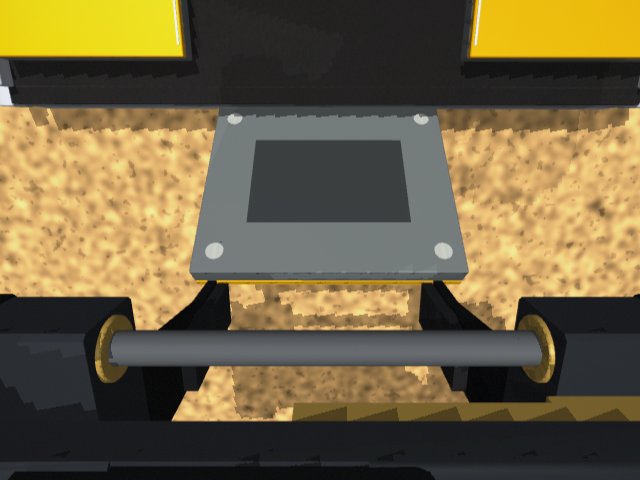

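Call:
{"method": "step_arm", "body": {
  "targets": [
    {"dx": 0.34, "dy": 0, "dz": -0.27, "rx": 0, "ry": 0.002, "rz": 0.0, "jaw": 1},
    {"dx": 0.36, "dy": 0, "dz": -0.24, "rx": 0, "ry": 0.002, "rz": 0.0, "jaw": 1},
    {"dx": 0.36, "dy": 0, "dz": -0.22, "rx": 0, "ry": 0.002, "rz": 0.0, "jaw": 1},
    {"dx": 0.38, "dy": 0, "dz": -0.2, "rx": 0, "ry": 0.002, "rz": 0.0, "jaw": 1}
  ]
}}

```text
time: 9.72
eef_pos: [0.5419, 0.008, 0.0594]
tool_rot: [[0.196, 0.981, 0.004], [0.981, -0.196, -0.004], [-0.003, 0.005, -1.0]]
contact_force: [-2.4, -4.4, 5.2]
width: 1.0
```

```bash

python3 - <<'E'
from h import *
st(); arc(xr=-3,ths=[60,65,70,75,80,85,90])
f=cams.grab_frame("wrist")
cv2.imwrite("pics/w15.png",f["color"][:,:,::-1])
E
```

```text
t 9.72 deck [-74.5   0.   59.4] hd 0.14 z [ 0.004 -0.004 -1.   ] Fdeck [-4.79  1.46  5.24] w 1.0 q [ -7.   9. 107.  -0.  64.   4.]
theta 57.7 C [-64.9  85.4] model [-65.3  86. ]
60.0 dx 0.32 dz -0.19
65.0 dx 0.75 dz -0.31
70.0 dx 0.79 dz -0.24
75.0 dx 0.81 dz -0.16
80.0 dx 0.83 dz -0.09
85.0 dx 0.85 dz -0.01
90.0 dx 0.86 dz 0.07
```

View pics/w15.png

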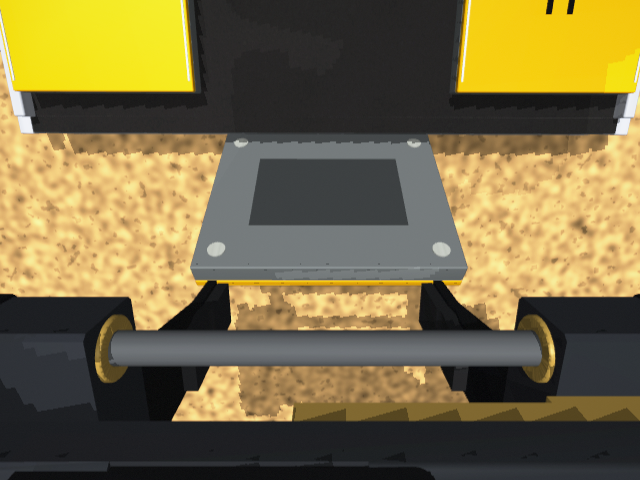

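Call:
{"method": "step_arm", "body": {
  "targets": [
    {"dx": 0.38, "dy": 0, "dz": -0.18, "rx": 0, "ry": 0, "rz": 0.0, "jaw": 1},
    {"dx": 0.38, "dy": 0, "dz": -0.17, "rx": 0, "ry": 0, "rz": 0.0, "jaw": 1},
    {"dx": 0.4, "dy": 0, "dz": -0.14, "rx": 0, "ry": 0, "rz": 0.0, "jaw": 1},
    {"dx": 0.4, "dy": 0, "dz": -0.12, "rx": 0, "ry": 0, "rz": 0.0, "jaw": 1}
  ]
}}

```text
time: 10.1
eef_pos: [0.5457, 0.0244, 0.068]
tool_rot: [[0.196, 0.981, 0.005], [0.981, -0.196, -0.003], [-0.002, 0.006, -1.0]]
contact_force: [-1.5, -3.0, 5.9]
width: 1.0
```

```bash

python3 - <<'E'
from h import *
st(); arc(xr=-3,ths=[70,75,80,85,90])
f=cams.grab_frame("wrist")
cv2.imwrite("pics/w16.png",f["color"][:,:,::-1])
E
```

```text
t 10.1 deck [-57.7  -0.5  68. ] hd 0.14 z [ 0.005 -0.003 -1.   ] Fdeck [-3.2   0.9   5.87] w 1.0 q [ -6.   9. 106.  -0.  64.   6.]
theta 69.3 C [-48.1  94. ] model [-48.4  94.5]
70.0 dx 0.11 dz -0.02
75.0 dx 0.81 dz -0.16
80.0 dx 0.83 dz -0.09
85.0 dx 0.85 dz -0.01
90.0 dx 0.86 dz 0.07
```

View pics/w16.png

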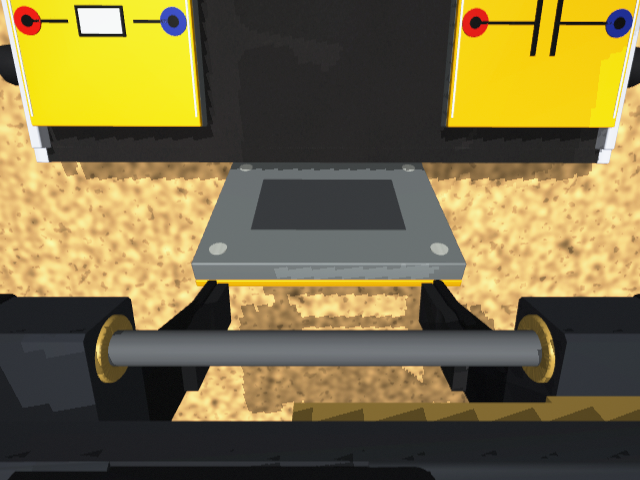

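Call:
{"method": "step_arm", "body": {
  "targets": [
    {"dx": 0.41, "dy": 0, "dz": -0.12, "rx": 0, "ry": 0, "rz": 0.0, "jaw": 1},
    {"dx": 0.42, "dy": 0, "dz": -0.09, "rx": 0, "ry": 0, "rz": 0.0, "jaw": 1},
    {"dx": 0.42, "dy": 0, "dz": -0.07, "rx": 0, "ry": 0, "rz": 0.0, "jaw": 1},
    {"dx": 0.42, "dy": 0, "dz": -0.05, "rx": 0, "ry": 0, "rz": 0.0, "jaw": 1}
  ]
}}

```text
time: 10.48
eef_pos: [0.55, 0.0442, 0.0731]
tool_rot: [[0.196, 0.981, 0.007], [0.981, -0.196, 0.001], [0.002, 0.007, -1.0]]
contact_force: [-1.4, -0.8, 4.8]
width: 1.002
```

```bash

python3 - <<'E'
from h import *
st(); arc(xr=-3,ths=[85,90])
f=cams.grab_frame("wrist")
cv2.imwrite("pics/w17.png",f["color"][:,:,::-1])
E
```

```text
t 10.48 deck [-37.4  -0.8  73.1] hd 0.16 z [ 0.007  0.001 -1.   ] Fdeck [-1.05  1.2   4.79] w 1.002 q [ -4.   9. 105.   0.  65.   8.]
theta 81.9 C [-27.9  99.1] model [-28.   99.4]
85.0 dx 0.52 dz 0.00
90.0 dx 0.86 dz 0.07
```

View pics/w17.png

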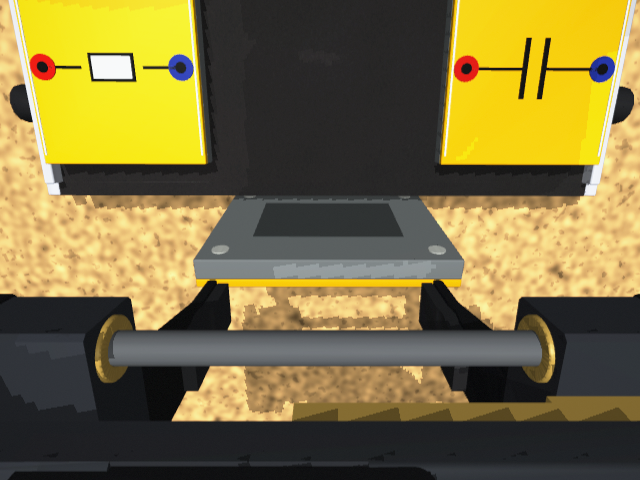

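Call:
{"method": "step_arm", "body": {
  "targets": [
    {"dx": 0.42, "dy": 0, "dz": 0.0, "rx": 0, "ry": 0, "rz": 0.0, "jaw": 1},
    {"dx": 0.4, "dy": 0, "dz": 0.0, "rx": 0, "ry": 0, "rz": 0.0, "jaw": 1},
    {"dx": 0.2, "dy": 0, "dz": -0.1, "rx": 0, "ry": 0, "rz": 0.0, "jaw": 1}
  ]
}}

```text
time: 10.78
eef_pos: [0.5527, 0.0569, 0.0747]
tool_rot: [[0.195, 0.981, 0.008], [0.981, -0.195, 0.003], [0.005, 0.008, -1.0]]
contact_force: [-0.7, -0.2, 0.4]
width: 0.996
```

```bash

python3 - <<'E'
from h import *
st(); arc(xr=-3,ths=[85,90])
f=cams.grab_frame("wrist")
cv2.imwrite("pics/w18.png",f["color"][:,:,::-1])
f=cams.grab_frame("scene"); cv2.imwrite("pics/s18.png",cv2.resize(f["color"][150:360,320:560,::-1],None,fx=3,fy=2.8,interpolation=cv2.INTER_CUBIC))
E
```

```text
t 10.78 deck [-24.4  -0.8  74.7] hd 0.2 z [ 0.008  0.003 -1.   ] Fdeck [-0.32  0.61  0.42] w 0.996 q [ -2.  10. 105.   0.  65.   9.]
theta 89.5 C [-15.  100.7] model [-15.1 100. ]
85.0 dx -0.77 dz 0.16
90.0 dx 0.86 dz 0.07
```

View pics/w18.png

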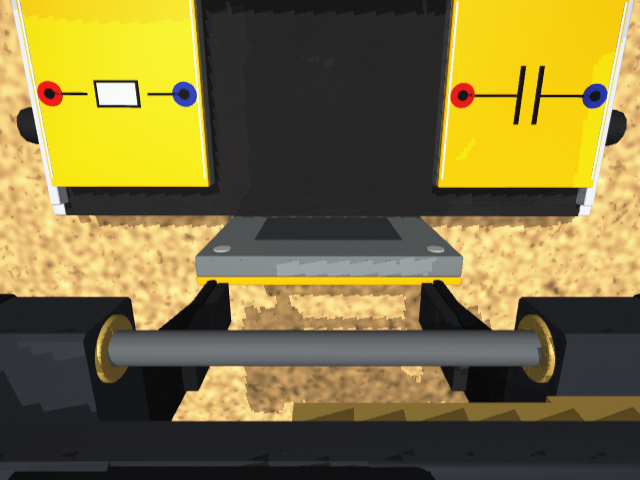

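View pics/s18.png

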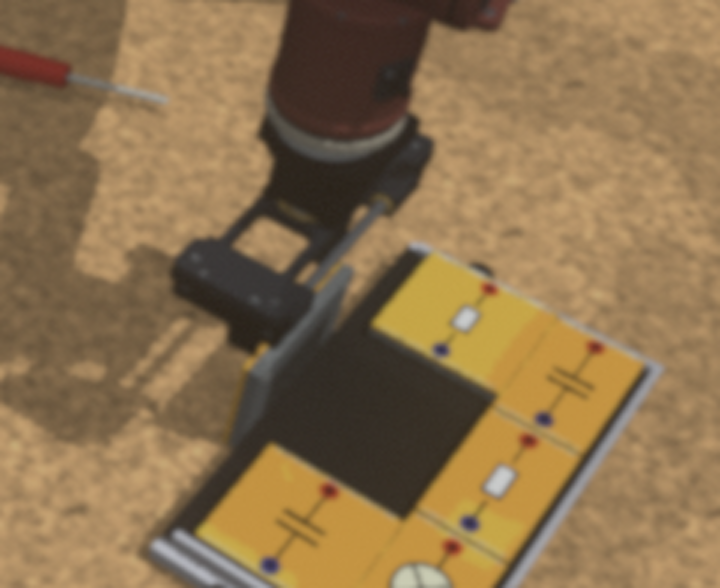

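The module is standing on edge by itself (contact force about 0). I'll raise the tool, turn it 90° and straddle the top edge, so the front finger can catch and lower the module instead of letting it fall.

Call:
{"method": "step_arm", "body": {
  "targets": [
    {"dx": 0, "dy": 0, "dz": -1.0, "rx": 0, "ry": 0, "rz": 0.0, "jaw": 1},
    {"dx": 0, "dy": 0, "dz": -2.5, "rx": 0, "ry": 0, "rz": 0, "jaw": 1},
    {"dx": 0.0, "dy": 0, "dz": -2.5, "rx": 0, "ry": 0, "rz": 0, "jaw": 0.8},
    {"dx": 0, "dy": 0, "dz": 0, "rx": 0, "ry": 0, "rz": -0.12, "jaw": 0.5},
    {"dx": 0, "dy": 0, "dz": 0, "rx": 0, "ry": 0, "rz": -0.12, "jaw": 0.5},
    {"dx": 0, "dy": 0, "dz": 0, "rx": 0, "ry": 0, "rz": -0.12, "jaw": 0.5},
    {"dx": 0, "dy": 0, "dz": 0, "rx": 0, "ry": 0, "rz": -0.12, "jaw": 0.5}
  ]
}}

```text
time: 11.47
eef_pos: [0.5496, 0.0563, 0.1368]
tool_rot: [[-0.295, 0.956, 0.003], [0.956, 0.295, 0.004], [0.003, 0.004, -1.0]]
contact_force: [0.1, 0.1, -1.1]
width: 0.707
```

```bash

python3 - <<'E'
from h import *
st()
h=np.degrees(A)+90
plan([(toworld([-.002,0,.125]),Rdown(h),10)])
f=cams.grab_frame("wrist")
cv2.imwrite("pics/w19.png",f["color"][:,:,::-1])
f=cams.grab_frame("scene"); cv2.imwrite("pics/s19.png",cv2.resize(f["color"][150:360,320:560,::-1],None,fx=3,fy=2.8,interpolation=cv2.INTER_CUBIC))
E
```

```text
t 11.47 deck [-25.6   2.  136.8] hd 28.6 z [ 0.003  0.004 -1.   ] Fdeck [ 0.14 -0.09 -1.1 ] w 0.707 q [ -2.   5. 102.   0.  72. -20.]
{'dx': 0.2, 'dy': 0.13, 'dz': 0.12, 'rx': 0.001, 'ry': -0.0, 'rz': -0.107}
{'dx': 0.18, 'dy': 0.15, 'dz': 0.12, 'rx': 0.001, 'ry': -0.0, 'rz': -0.107}
{'dx': 0.16, 'dy': 0.17, 'dz': 0.12, 'rx': 0.001, 'ry': -0.0, 'rz': -0.107}
{'dx': 0.15, 'dy': 0.19, 'dz': 0.12, 'rx': 0.001, 'ry': -0.0, 'rz': -0.107}
{'dx': 0.13, 'dy': 0.2, 'dz': 0.12, 'rx': 0.001, 'ry': -0.0, 'rz': -0.107}
{'dx': 0.1, 'dy': 0.21, 'dz': 0.12, 'rx': 0.001, 'ry': -0.0, 'rz': -0.107}
{'dx': 0.08, 'dy': 0.22, 'dz': 0.12, 'rx': 0.001, 'ry': -0.0, 'rz': -0.107}
{'dx': 0.06, 'dy': 0.23, 'dz': 0.12, 'rx': 0.001, 'ry': -0.0, 'rz': -0.107}
{'dx': 0.03, 'dy': 0.23, 'dz': 0.12, 'rx': 0.001, 'ry': -0.0, 'rz': -0.107}
{'dx': 0.0, 'dy': 0.24, 'dz': 0.12, 'rx': 0.001, 'ry': -0.0, 'rz': -0.107}
--
```

View pics/w19.png

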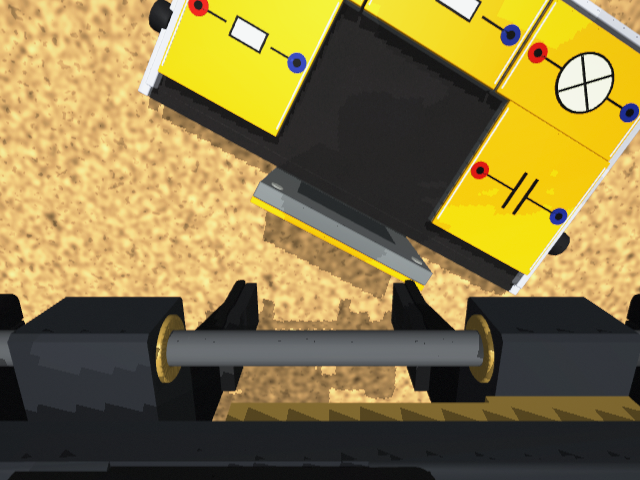

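View pics/s19.png

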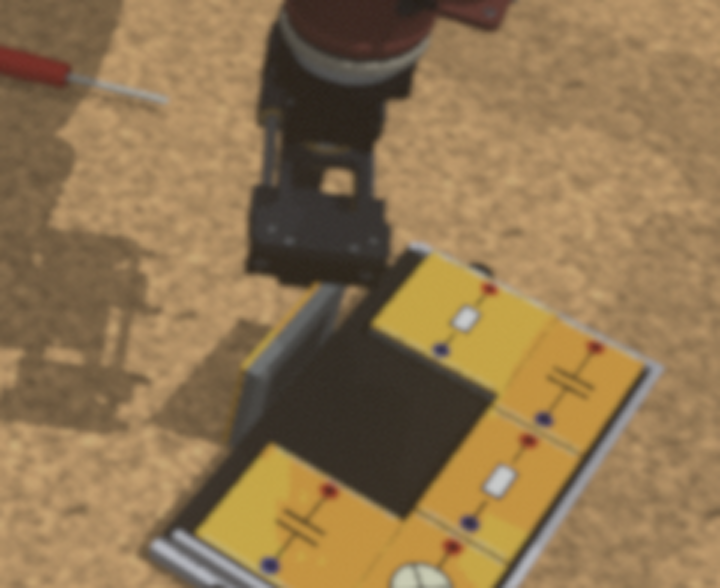

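```bash

python3 - <<'E'
from h import *
wr([(253,199),(427,285),(261,183),(432,271)],.1)
E
```

```text
[[-14.2, 56.6], [-11.8, -63.3], [-3.4, 56.6], [-2.4, -61.0]] mean [ -7.9  -2.8 100. ]
```

Call:
{"method": "step_arm", "body": {
  "targets": [
    {"dx": 0.2, "dy": 0.1, "dz": 0.1, "rx": 0, "ry": 0, "rz": -0.11, "jaw": 0.5},
    {"dx": 0.2, "dy": 0.15, "dz": 0.1, "rx": 0, "ry": 0, "rz": -0.11, "jaw": 0.5},
    {"dx": 0.15, "dy": 0.2, "dz": 0.1, "rx": 0, "ry": 0, "rz": -0.11, "jaw": 0.5},
    {"dx": 0.15, "dy": 0.2, "dz": 0.1, "rx": 0, "ry": 0, "rz": -0.11, "jaw": 0.5},
    {"dx": 0.1, "dy": 0.2, "dz": 0.1, "rx": 0, "ry": 0, "rz": -0.11, "jaw": 0.5},
    {"dx": 0.1, "dy": 0.2, "dz": 0.1, "rx": 0, "ry": 0, "rz": -0.11, "jaw": 0.5},
    {"dx": 0.1, "dy": 0.2, "dz": 0.1, "rx": 0, "ry": 0, "rz": -0.11, "jaw": 0.5},
    {"dx": 0, "dy": 0.2, "dz": 0.1, "rx": 0, "ry": 0, "rz": -0.11, "jaw": 0.5},
    {"dx": 0, "dy": 0.2, "dz": 0.1, "rx": 0, "ry": 0, "rz": -0.1, "jaw": 0.5},
    {"dx": 0, "dy": 0.1, "dz": 0.1, "rx": 0, "ry": 0, "rz": -0.05, "jaw": 0.5}
  ]
}}

```text
time: 12.45
eef_pos: [0.5542, 0.0766, 0.1248]
tool_rot: [[-0.969, 0.248, -0.002], [0.248, 0.969, 0.005], [0.003, 0.004, -1.0]]
contact_force: [0.2, -0.3, 0.0]
width: 0.499
```

```bash

python3 - <<'E'
from h import *
st()
h=np.degrees(A)+90
plan([(toworld([-.002,0,.125]),Rdown(h),2)])
tips("wrist","pics/w20.png")
E
```

```text
t 12.45 deck [ -4.8   1.6 124.8] hd 87.09 z [-0.002  0.005 -1.   ] Fdeck [-0.24 -0.22  0.03] w 0.499 q [ -0.   7. 101.   0.  71. -76.]
{'dx': -0.07, 'dy': 0.14, 'dz': -0.01, 'rx': 0.002, 'ry': -0.002, 'rz': -0.025}
{'dx': -0.08, 'dy': 0.14, 'dz': -0.01, 'rx': 0.002, 'ry': -0.002, 'rz': -0.025}
--
```

View pics/w20.png

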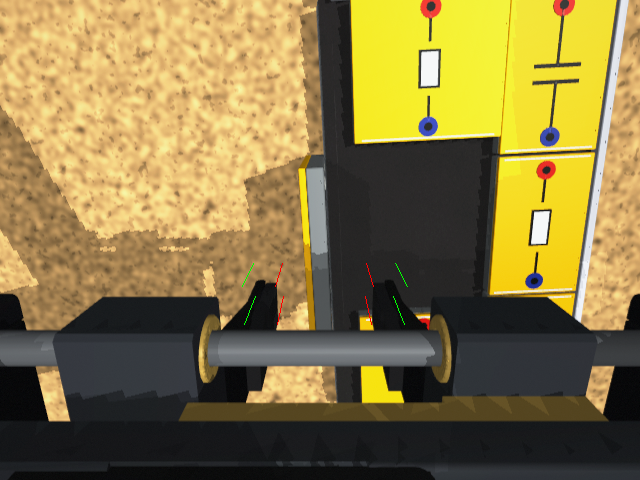

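```bash

python3 - <<'E'
from h import *
wr([(300,168),(324,155),(306,300),(324,300)],.1)
f=cams.grab_frame("top"); cv2.imwrite("pics/t20.png",cv2.resize(f["color"][120:340,100:340,::-1],None,fx=3,fy=2.7,interpolation=cv2.INTER_CUBIC))
f=cams.grab_frame("scene"); print(proj(f,[toworld([-.018,.06,.1]),toworld([-.004,.06,.1]),toworld([-.018,-.06,.1]),toworld([-.004,-.06,.1]),toworld([-.018,-.06,0])]).round(0).tolist()); cv2.imwrite("pics/s20.png",cv2.resize(f["color"][200:340,360:520,::-1],None,fx=5,fy=4.2,interpolation=cv2.INTER_CUBIC))
E
```

```text
[[-15.3, 58.2], [-1.9, 64.5], [-17.0, -20.4], [-6.1, -21.0]] mean [-10.1  20.3 100. ]
[[432.0, 241.0], [438.0, 245.0], [400.0, 280.0], [406.0, 284.0], [394.0, 307.0]]
```

View pics/s20.png

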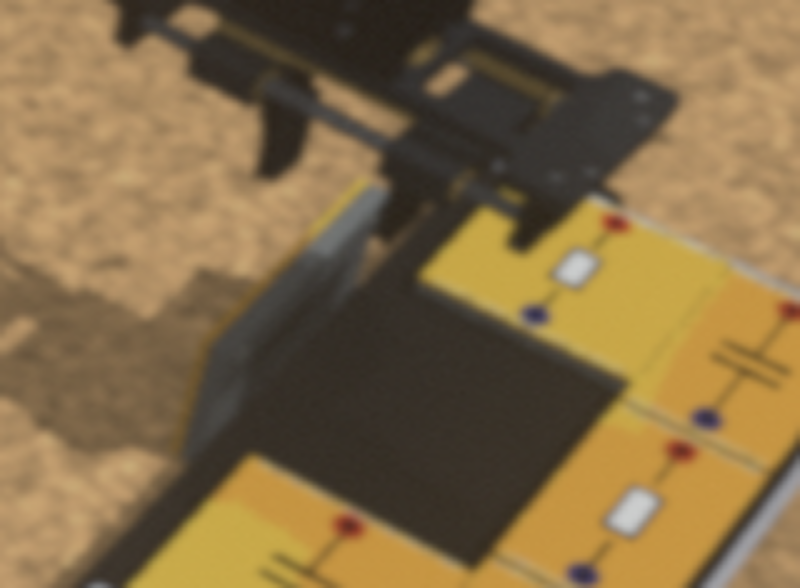

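The module's top edge lies between the fingers: yellow edge at (300,168), grey at (325,155) in the wrist view. I'll align and lower to straddle it.

Call:
{"method": "step_arm", "body": {
  "targets": [
    {"dx": -0.1, "dy": 0.15, "dz": 0, "rx": 0.002, "ry": 0, "rz": -0.025, "jaw": 0.5},
    {"dx": -0.1, "dy": 0.15, "dz": 0, "rx": 0.002, "ry": 0, "rz": -0.025, "jaw": 0.5},
    {"dx": 0, "dy": 0, "dz": 2.0, "rx": 0, "ry": 0, "rz": 0, "jaw": 0.5},
    {"dx": 0, "dy": 0, "dz": 2.0, "rx": 0, "ry": 0, "rz": 0, "jaw": 0.5},
    {"dx": 0, "dy": 0, "dz": 1.5, "rx": 0, "ry": 0, "rz": 0, "jaw": 0.5},
    {"dx": 0, "dy": 0, "dz": 0.8, "rx": 0, "ry": 0, "rz": 0, "jaw": 0.5}
  ]
}}

```text
time: 13.15
eef_pos: [0.5612, 0.079, 0.0643]
tool_rot: [[-0.979, 0.206, 0.006], [0.206, 0.979, -0.0], [-0.006, 0.001, -1.0]]
contact_force: [-0.7, 0.7, 0.5]
width: 0.497
```

```bash

python3 - <<'E'
from h import *
st()
tips("wrist","pics/w21.png")
E
```

```text
t 13.15 deck [-1.  -4.8 64.3] hd 89.57 z [ 0.006 -0.    -1.   ] Fdeck [0.53 0.79 0.55] w 0.497 q [  0.  12. 103.  -0.  65. -78.]
```

View pics/w21.png

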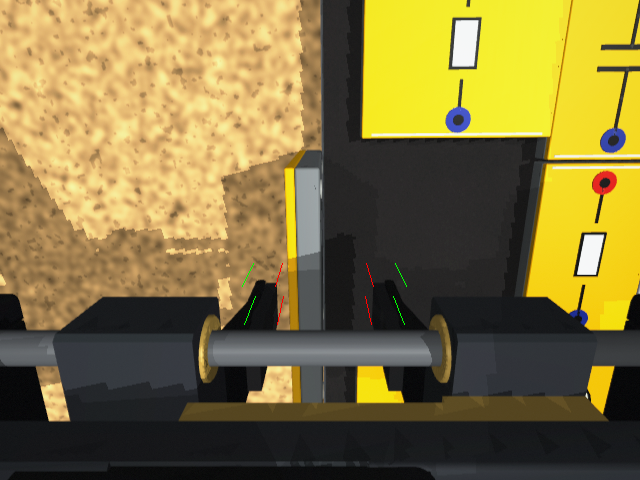

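Call:
{"method": "step_arm", "body": {
  "targets": [
    {"dx": 0.3, "dy": 0, "dz": 0.7, "rx": 0, "ry": 0, "rz": 0, "jaw": 0.5},
    {"dx": 0.2, "dy": 0.3, "dz": 0, "rx": 0, "ry": 0, "rz": 0, "jaw": 0.5},
    {"dx": 0, "dy": 0.3, "dz": 0, "rx": 0, "ry": 0, "rz": 0, "jaw": 0.5},
    {"dx": 0, "dy": 0.3, "dz": 0, "rx": 0, "ry": 0, "rz": 0, "jaw": 0.5}
  ]
}}

```text
time: 13.53
eef_pos: [0.5573, 0.0892, 0.0564]
tool_rot: [[-0.978, 0.207, 0.004], [0.207, 0.978, -0.0], [-0.004, 0.0, -1.0]]
contact_force: [0.5, -0.8, -0.6]
width: 0.503
```

```bash

python3 - <<'E'
from h import *
st()
tips("wrist","pics/w22.png")
E
```

```text
t 13.53 deck [ 8.2  1.  56.4] hd 89.53 z [ 0.004 -0.    -1.   ] Fdeck [-0.72 -0.65 -0.6 ] w 0.503 q [  1.  12. 104.  -0.  64. -77.]
```

View pics/w22.png

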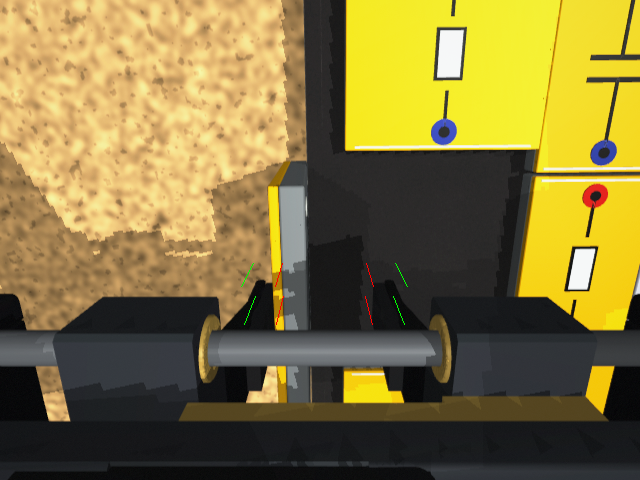

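Call:
{"method": "step_arm", "body": {
  "targets": [
    {"dx": 0, "dy": 0.25, "dz": 0, "rx": 0, "ry": 0, "rz": 0, "jaw": 0.5},
    {"dx": 0, "dy": 0.25, "dz": 0, "rx": 0, "ry": 0, "rz": 0, "jaw": 0.5},
    {"dx": 0, "dy": 0.25, "dz": 0, "rx": 0, "ry": 0, "rz": 0, "jaw": 0.5}
  ]
}}

```text
time: 13.83
eef_pos: [0.5608, 0.0979, 0.0587]
tool_rot: [[-0.979, 0.206, 0.008], [0.206, 0.979, -0.0], [-0.008, 0.001, -1.0]]
contact_force: [0.1, 0.5, -0.6]
width: 0.499
```

```bash

python3 - <<'E'
from h import *
st()
tips("wrist","pics/w23.png")
E
```

```text
t 13.83 deck [17.4 -0.7 58.7] hd 89.57 z [ 0.008 -0.    -1.   ] Fdeck [ 0.53  0.01 -0.57] w 0.499 q [  2.  13. 103.  -0.  64. -76.]
```

View pics/w23.png

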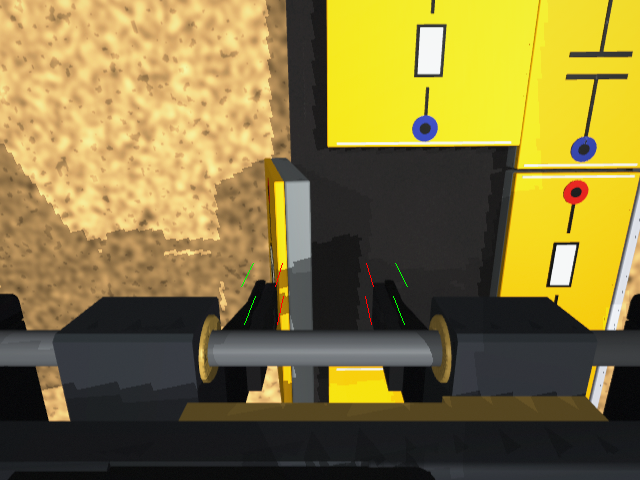

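Call:
{"method": "step_arm", "body": {
  "targets": [
    {"dx": 0, "dy": 0.2, "dz": 0.1, "rx": 0, "ry": 0, "rz": 0, "jaw": 0.5},
    {"dx": 0, "dy": 0.2, "dz": 0.1, "rx": 0, "ry": 0, "rz": 0, "jaw": 0.5},
    {"dx": 0, "dy": 0.2, "dz": 0.05, "rx": 0, "ry": 0, "rz": 0, "jaw": 0.5}
  ]
}}

```text
time: 14.13
eef_pos: [0.563, 0.1048, 0.0568]
tool_rot: [[-0.979, 0.206, 0.009], [0.206, 0.979, 0.0], [-0.009, 0.002, -1.0]]
contact_force: [-0.1, -0.6, 0.2]
width: 0.5
```

```bash

python3 - <<'E'
from h import *
st()
tips("wrist","pics/w24.png")
E
```

```text
t 14.13 deck [24.6 -1.4 56.8] hd 89.58 z [ 0.009  0.    -1.   ] Fdeck [-0.61  0.01  0.24] w 0.5 q [  3.  13. 103.  -0.  64. -75.]
```

View pics/w24.png

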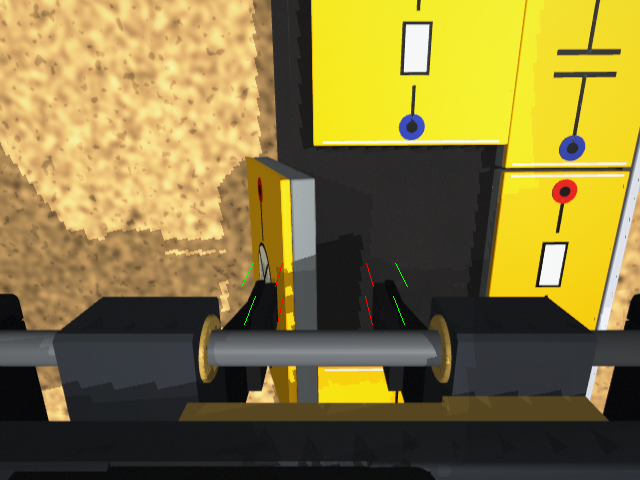

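Call:
{"method": "step_arm", "body": {
  "targets": [
    {"dx": 0.1, "dy": 0.2, "dz": 0.05, "rx": 0, "ry": 0, "rz": 0, "jaw": 0.5},
    {"dx": 0, "dy": 0.2, "dz": 0.05, "rx": 0, "ry": 0, "rz": 0, "jaw": 0.5},
    {"dx": 0, "dy": 0.1, "dz": 0.05, "rx": 0, "ry": 0, "rz": 0, "jaw": 0.5}
  ]
}}

```text
time: 14.43
eef_pos: [0.563, 0.1108, 0.055]
tool_rot: [[-0.979, 0.206, 0.009], [0.206, 0.979, 0.001], [-0.009, 0.002, -1.0]]
contact_force: [-0.6, 0.2, 0.4]
width: 0.496
```

```bash

python3 - <<'E'
from h import *
st()
tips("wrist","pics/w25.png")
f=cams.grab_frame("scene"); cv2.imwrite("pics/s25.png",cv2.resize(f["color"][200:340,360:520,::-1],None,fx=5,fy=4.2,interpolation=cv2.INTER_CUBIC))
E
```

```text
t 14.43 deck [30.4 -0.3 55. ] hd 89.58 z [ 0.009  0.001 -1.   ] Fdeck [0.1  0.62 0.36] w 0.496 q [  3.  13. 103.   0.  63. -75.]
```

View pics/w25.png

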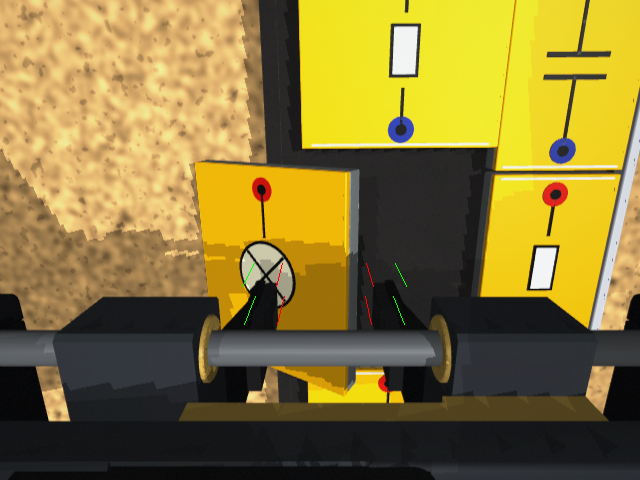

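View pics/s25.png

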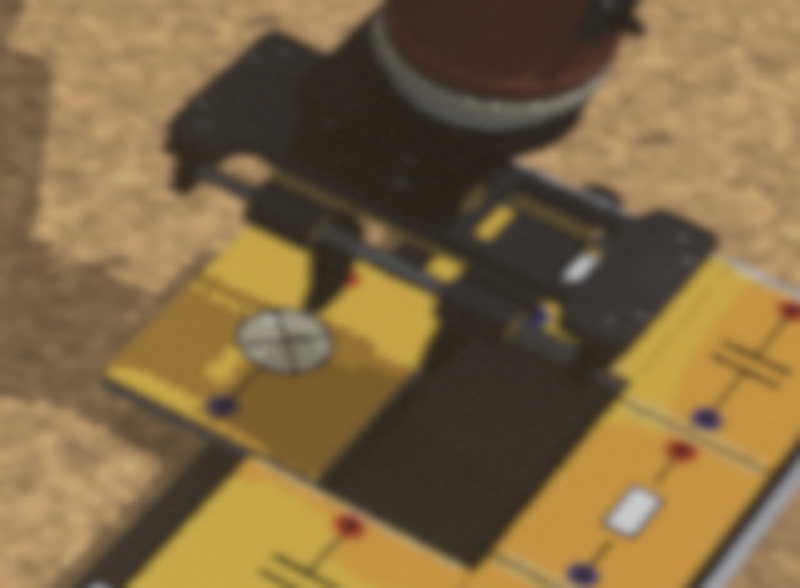

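```bash

cat >> h.py <<'E'
def rayy(f,px,y):  # px ray with deck plane y (mm) -> deck x,z
    K,R,t=f["camera_matrix"],f["R"],f["t"]; c=todeck(-R.T@t)*1000; d=DR.T@R.T@np.linalg.inv(K)@np.array([px[0],px[1],1.]); k=(y-c[1])/d[1]; return (c+k*d).round(1)
E
python3 - <<'E'
from h import *
f=cams.grab_frame("scene")
for p in [(315,482),(105,376),(105,385)]:
    q=(360+p[0]/5,200+p[1]/4.2); print(q,rayy(f,q,-60),rayy(f,q,-62))
f=cams.grab_frame("wrist")
for p in [(348,172),(358,172),(197,163)]: print(p,rayy(f,p,60))
st()
E
```

```text
(423.0, 314.76190476190476) [ 45.8 -60.   36.3] [ 46.3 -62.   39.7]
(381.0, 289.5238095238095) [-53.4 -60.   32. ] [-52.4 -62.   35.4]
(381.0, 291.66666666666663) [-52.5 -60.   24.8] [-51.5 -62.   28.2]
(348, 172) [40.1 60.  84.7]
(358, 172) [44.1 60.  84.9]
(197, 163) [-33.7  60.   45. ]
t 14.63 deck [30.1 -0.3 55. ] hd 89.58 z [ 0.009  0.    -1.   ] Fdeck [-0.1   0.46  0.52] w 0.496 q [  3.  13. 103.  -0.  63. -75.]
```

```bash

python3 - <<'E'
from h import *
f=cams.grab_frame("wrist"); print("cam",todeck(-f["R"].T@f["t"]))
for z in (.03,.04,.06,.08): print(z,[(todeck(ray(f,p,z)[0])*1000).round(1).tolist()[:2] for p in [(348,172),(197,163),(357,390)]])
f=cams.grab_frame("top"); cv2.imwrite("pics/t25.png",cv2.resize(f["color"][130:330,110:320,::-1],None,fx=3.5,fy=3,interpolation=cv2.INTER_CUBIC))
f=cams.grab_frame("scene"); im=f["color"][:,:,::-1].copy()
cv2.imwrite("pics/s26.png",cv2.resize(im[220:340,350:500],None,fx=5.3,fy=5,interpolation=cv2.INTER_CUBIC))
E
```

```text
cam [0.03035822 0.08020683 0.24391631]
0.03 [[43.4, 53.0], [-38.6, 58.4], [50.7, -88.5]]
0.04 [[42.8, 54.2], [-35.4, 59.4], [49.8, -80.6]]
0.06 [[41.5, 56.8], [-28.9, 61.5], [47.9, -64.9]]
0.08 [[40.3, 59.3], [-22.5, 63.5], [46.0, -49.1]]
```

View pics/s26.png

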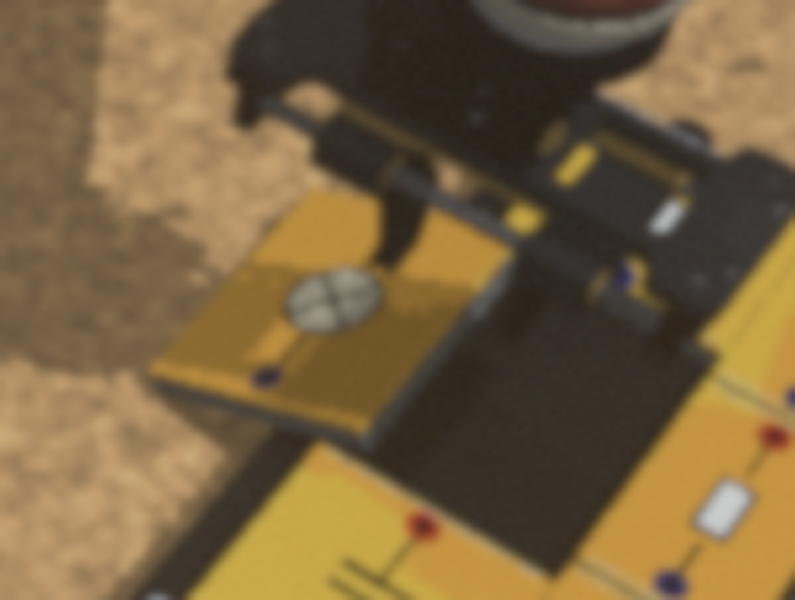

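View pics/t25.png

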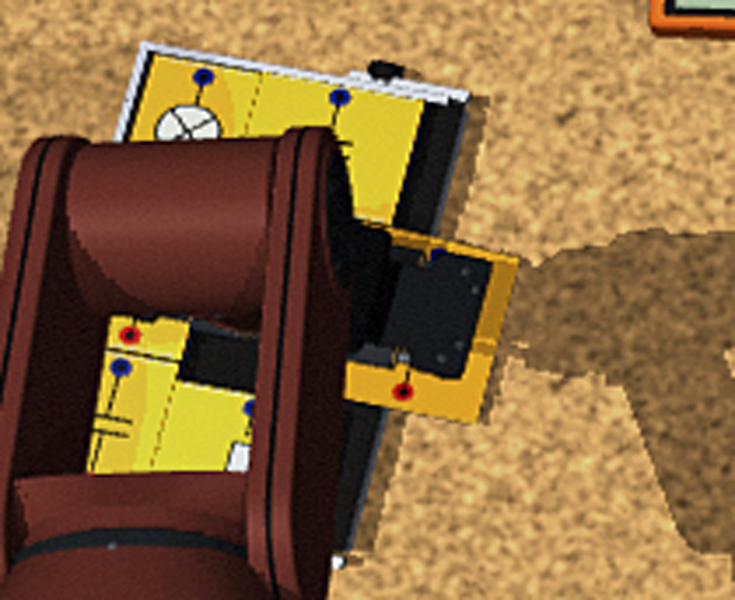

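```bash

python3 - <<'E'
from h import *
f=cams.grab_frame("scene")
for y,p in [(-60,(368,432)),(-60,(150,372)),(60,(513,262)),(60,(315,190)),(-60,(368,445))]:
    q=(350+p[0]/5.3,220+p[1]/5); print([round(v,1) for v in q],rayy(f,q,y-3),rayy(f,q,y),rayy(f,q,y+3))
f=cams.grab_frame("top")
for p in [(518,258),(478,422)]:
    q=(110+p[0]/3.5,130+p[1]/3); print([ (todeck(ray(f,q,z)[0])*1000).round(1)[:2].tolist() for z in (.0,.014,.03)])
E
```

```text
[419.4, 306.4] [ 34.9 -63.   60.8] [ 33.9 -60.   55.9] [ 33. -57.  51.]
[378.3, 294.4] [-55.9 -63.   14.6] [-57.4 -60.    9.5] [-58.8 -57.    4.3]
[446.8, 272.4] [32.3 57.  38.1] [31.6 60.  34. ] [30.8 63.  29.9]
[409.4, 258.0] [-55.3  57.   14.4] [-56.4  60.   10.2] [-57.6  63.    6. ]
[419.4, 309.0] [ 36.4 -63.   52.6] [ 35.5 -60.   47.6] [ 34.6 -57.   42.7]
[[-56.9, -62.6], [-58.6, -60.8], [-60.5, -58.8]]
[[-58.7, 56.5], [-60.4, 57.0], [-62.3, 57.6]]
```

The module now lies as the task describes: askew across the deck edge, face up, foot on the mat. Its foot corners are at deck x ≈ -58 and its front end at z ≈ 55 mm. I'll retract, turn the tool back and push the foot in.

```bash

python3 - <<'E'
from h import *
st()
s=r.sense(); p=s["eef_pos"].copy(); p[2]+=.035
h=np.degrees(A)
plan([(p,s["tool_rot"],1),(toworld([-.085,-.002,.09]),Rdown(h),14)])
E
```

```text
t 14.88 deck [30.1 -0.4 55.1] hd 89.57 z [ 0.009  0.    -1.   ] Fdeck [-0.17  0.4   0.24] w 0.497 q [  3.  13. 103.  -0.  63. -75.]
{'dx': -0.03, 'dy': 0.01, 'dz': -3.5, 'rx': 0.0, 'ry': 0.0, 'rz': 0.0}
--
{'dx': -0.02, 'dy': -0.82, 'dz': -0.0, 'rx': 0.001, 'ry': 0.0, 'rz': 0.112}
{'dx': -0.11, 'dy': -0.81, 'dz': -0.0, 'rx': 0.001, 'ry': 0.0, 'rz': 0.112}
{'dx': -0.2, 'dy': -0.8, 'dz': -0.0, 'rx': 0.001, 'ry': 0.0, 'rz': 0.112}
{'dx': -0.29, 'dy': -0.77, 'dz': 0.0, 'rx': 0.001, 'ry': 0.0, 'rz': 0.112}
{'dx': -0.37, 'dy': -0.73, 'dz': 0.0, 'rx': 0.001, 'ry': 0.0, 'rz': 0.112}
{'dx': -0.45, 'dy': -0.69, 'dz': 0.0, 'rx': 0.001, 'ry': 0.0, 'rz': 0.112}
{'dx': -0.52, 'dy': -0.63, 'dz': 0.0, 'rx': 0.001, 'ry': 0.0, 'rz': 0.112}
{'dx': -0.59, 'dy': -0.57, 'dz': 0.0, 'rx': 0.001, 'ry': 0.0, 'rz': 0.112}
{'dx': -0.65, 'dy': -0.5, 'dz': 0.0, 'rx': 0.001, 'ry': 0.0, 'rz': 0.112}
{'dx': -0.7, 'dy': -0.43, 'dz': 0.0, 'rx': 0.001, 'ry': 0.0, 'rz': 0.112}
{'dx': -0.75, 'dy': -0.34, 'dz': 0.0, 'rx': 0.001, 'ry': 0.0, 'rz': 0.112}
{'dx': -0.78, 'dy': -0.26, 'dz': 0.0, 'rx': 0.001, 'ry': 0.0, 'rz': 0.112}
{'dx': -0.8, 'dy': -0.17, 'dz': 0.0, 'rx': 0.001, 'ry': 0.0, 'rz': 0.112}
{'dx': -0.82, 'dy': -0.08, 'dz': 0.0, 'rx': 0.001, 'ry': 0.0, 'rz': 0.112}
--
```

Call:
{"method": "step_arm", "body": {
  "targets": [
    {"dx": 0, "dy": 0, "dz": -2.0, "rx": 0, "ry": 0, "rz": 0, "jaw": 0.5},
    {"dx": 0, "dy": 0, "dz": -2.0, "rx": 0, "ry": 0, "rz": 0, "jaw": 0.5},
    {"dx": -0.1, "dy": -0.8, "dz": 0, "rx": 0, "ry": 0, "rz": 0.11, "jaw": 0.8},
    {"dx": -0.2, "dy": -0.8, "dz": 0, "rx": 0, "ry": 0, "rz": 0.11, "jaw": 1},
    {"dx": -0.3, "dy": -0.8, "dz": 0, "rx": 0, "ry": 0, "rz": 0.11, "jaw": 1},
    {"dx": -0.4, "dy": -0.7, "dz": 0, "rx": 0, "ry": 0, "rz": 0.11, "jaw": 1},
    {"dx": -0.4, "dy": -0.7, "dz": 0, "rx": 0, "ry": 0, "rz": 0.11, "jaw": 1},
    {"dx": -0.5, "dy": -0.6, "dz": 0, "rx": 0, "ry": 0, "rz": 0.11, "jaw": 1},
    {"dx": -0.6, "dy": -0.6, "dz": 0, "rx": 0, "ry": 0, "rz": 0.11, "jaw": 1},
    {"dx": -0.6, "dy": -0.5, "dz": 0, "rx": 0, "ry": 0, "rz": 0.11, "jaw": 1}
  ]
}}

```text
time: 15.72
eef_pos: [0.5567, 0.0439, 0.0976]
tool_rot: [[-0.432, 0.902, 0.01], [0.902, 0.432, 0.001], [-0.004, 0.01, -1.0]]
contact_force: [0.1, -0.5, 0.6]
width: 0.97
```

```bash

python3 - <<'E'
from h import *
st()
h=np.degrees(A)
plan([(toworld([-.085,-.002,.08]),Rdown(h),7)])
E
```

```text
t 15.72 deck [-36.4  -7.3  97.6] hd 37.05 z [ 0.01   0.001 -1.   ] Fdeck [-0.49 -0.24  0.58] w 0.97 q [ -4.   8. 103.   0.  68. -29.]
{'dx': -0.51, 'dy': -0.48, 'dz': 0.25, 'rx': 0.002, 'ry': 0.0, 'rz': 0.092}
{'dx': -0.55, 'dy': -0.43, 'dz': 0.25, 'rx': 0.002, 'ry': 0.0, 'rz': 0.092}
{'dx': -0.59, 'dy': -0.38, 'dz': 0.25, 'rx': 0.002, 'ry': 0.0, 'rz': 0.092}
{'dx': -0.62, 'dy': -0.32, 'dz': 0.25, 'rx': 0.002, 'ry': 0.0, 'rz': 0.092}
{'dx': -0.65, 'dy': -0.26, 'dz': 0.25, 'rx': 0.002, 'ry': 0.0, 'rz': 0.092}
{'dx': -0.67, 'dy': -0.2, 'dz': 0.25, 'rx': 0.002, 'ry': 0.0, 'rz': 0.092}
{'dx': -0.68, 'dy': -0.14, 'dz': 0.25, 'rx': 0.002, 'ry': 0.0, 'rz': 0.092}
--
```

Call:
{"method": "step_arm", "body": {
  "targets": [
    {"dx": -0.5, "dy": -0.5, "dz": 0, "rx": 0, "ry": 0, "rz": 0.09, "jaw": 1},
    {"dx": -0.5, "dy": -0.4, "dz": 0, "rx": 0, "ry": 0, "rz": 0.09, "jaw": 1},
    {"dx": -0.6, "dy": -0.4, "dz": 0, "rx": 0, "ry": 0, "rz": 0.09, "jaw": 1},
    {"dx": -0.6, "dy": -0.3, "dz": 0, "rx": 0, "ry": 0, "rz": 0.09, "jaw": 1},
    {"dx": -0.7, "dy": -0.3, "dz": 0, "rx": 0, "ry": 0, "rz": 0.09, "jaw": 1},
    {"dx": -0.7, "dy": -0.2, "dz": 0, "rx": 0, "ry": 0, "rz": 0.09, "jaw": 1},
    {"dx": -0.7, "dy": -0.1, "dz": 0, "rx": 0, "ry": 0, "rz": 0.08, "jaw": 1}
  ]
}}

```text
time: 16.3
eef_pos: [0.5408, -0.0063, 0.0979]
tool_rot: [[0.207, 0.978, 0.011], [0.978, -0.207, 0.0], [0.003, 0.011, -1.0]]
contact_force: [-0.8, 0.6, -0.3]
width: 0.997
```

```bash

python3 - <<'E'
from h import *
st()
h=np.degrees(A)
plan([(toworld([-.085,-.002,.08]),Rdown(h),2),(toworld([-.085,-.002,-.021]),Rdown(h),5)])
f=cams.grab_frame("wrist")
cv2.imwrite("pics/w27.png",f["color"][:,:,::-1])
E
```

```text
t 16.3 deck [-88.7  -1.7  97.9] hd -0.5 z [ 0.011  0.    -1.   ] Fdeck [ 0.41  0.89 -0.27] w 0.997 q [ -9.   6. 106.   0.  67.   3.]
{'dx': 0.18, 'dy': 0.0, 'dz': 0.9, 'rx': 0.005, 'ry': -0.001, 'rz': -0.004}
{'dx': 0.18, 'dy': 0.01, 'dz': 0.89, 'rx': 0.005, 'ry': -0.001, 'rz': -0.004}
--
{'dx': 0.0, 'dy': -0.0, 'dz': 2.02, 'rx': 0.0, 'ry': -0.0, 'rz': -0.0}
{'dx': 0.0, 'dy': -0.0, 'dz': 2.02, 'rx': 0.0, 'ry': -0.0, 'rz': -0.0}
{'dx': 0.0, 'dy': -0.0, 'dz': 2.02, 'rx': 0.0, 'ry': -0.0, 'rz': -0.0}
{'dx': 0.0, 'dy': -0.0, 'dz': 2.02, 'rx': 0.0, 'ry': -0.0, 'rz': -0.0}
{'dx': 0.0, 'dy': -0.0, 'dz': 2.02, 'rx': 0.0, 'ry': -0.0, 'rz': -0.0}
--
```

View pics/w27.png

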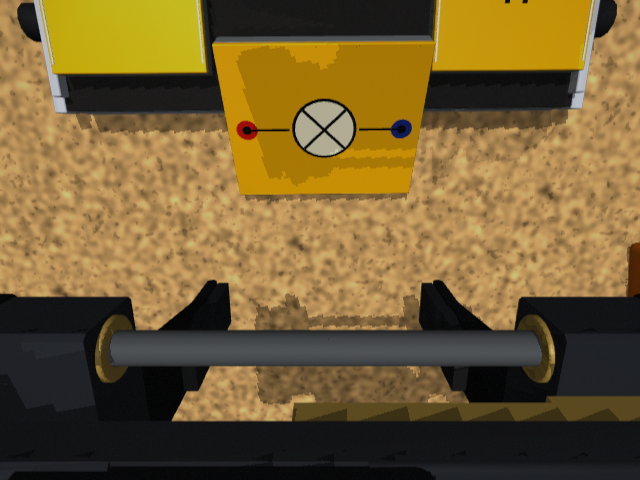

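```bash

python3 - <<'E'
from h import *
wr([(241,195),(408,194)],.0126); wr([(214,43),(434,41)],.055); wr([(206,73),(434,70)],.04)
E
```

```text
[[-59.5, 57.1], [-60.6, -62.1]] mean [-60.1  -2.5  12.6]
[[31.3, 57.6], [31.9, -61.9]] mean [31.6 -2.2 55. ]
[[18.5, 67.6], [19.9, -66.8]] mean [19.2  0.4 40. ]
```

Call:
{"method": "step_arm", "body": {
  "targets": [
    {"dx": 0, "dy": 0, "dz": 1.5, "rx": 0.004, "ry": 0, "rz": -0.008, "jaw": 1},
    {"dx": 0, "dy": 0, "dz": 3.0, "rx": 0.004, "ry": 0, "rz": 0, "jaw": 1},
    {"dx": 0, "dy": 0, "dz": 3.0, "rx": 0, "ry": 0, "rz": 0, "jaw": 1},
    {"dx": 0, "dy": 0, "dz": 2.5, "rx": 0, "ry": 0, "rz": 0, "jaw": 1},
    {"dx": 0, "dy": 0, "dz": 1.0, "rx": 0, "ry": 0, "rz": 0, "jaw": 1}
  ]
}}

```text
time: 16.92
eef_pos: [0.547, -0.0042, -0.0141]
tool_rot: [[0.179, 0.984, 0.014], [0.984, -0.179, 0.001], [0.004, 0.014, -1.0]]
contact_force: [-1.5, -0.1, 0.1]
width: 0.999
```

```bash

python3 - <<'E'
from h import *
st()
E
```

```text
t 16.92 deck [-85.4  -7.4 -14.1] hd 1.15 z [ 0.014  0.001 -1.   ] Fdeck [-0.42  1.46  0.1 ] w 0.999 q [ -9.  16. 108.   0.  55.   1.]
```

Call:
{"method": "step_arm", "body": {
  "targets": [
    {"dx": 0, "dy": -0.3, "dz": 0.4, "rx": 0.012, "ry": 0, "rz": 0.02, "jaw": 1},
    {"dx": 0.2, "dy": -0.2, "dz": 0.2, "rx": 0, "ry": 0, "rz": 0, "jaw": 1},
    {"dx": 0.5, "dy": 0, "dz": 0.05, "rx": 0, "ry": 0, "rz": 0, "jaw": 1},
    {"dx": 0.4, "dy": 0, "dz": 0, "rx": 0, "ry": 0, "rz": 0, "jaw": 1}
  ]
}}

```text
time: 17.25
eef_pos: [0.5409, 0.0093, -0.0247]
tool_rot: [[0.197, 0.98, -0.007], [0.98, -0.197, 0.005], [0.004, -0.007, -1.0]]
contact_force: [0.3, 0.5, -0.3]
width: 0.999
```

```bash

python3 - <<'E'
from h import *
st()
f=cams.grab_frame("wrist")
cv2.imwrite("pics/w28.png",f["color"][:,:,::-1])
E
```

```text
t 17.25 deck [-73.4   1.2 -24.7] hd 0.07 z [-0.007  0.005 -1.   ] Fdeck [ 0.57 -0.22 -0.3 ] w 0.999 q [ -8.  17. 108.   0.  55.   4.]
```

View pics/w28.png

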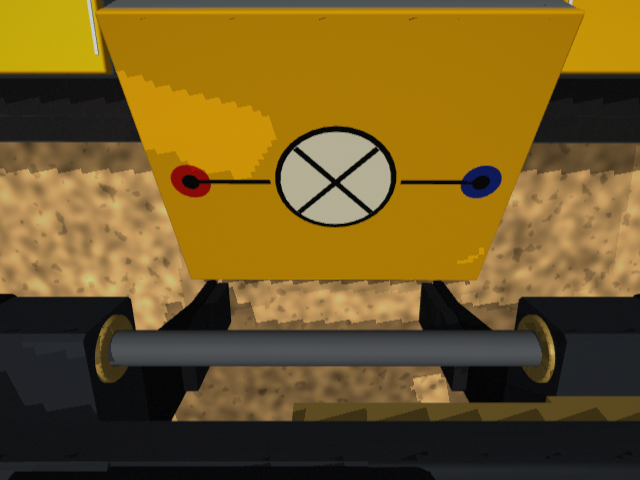

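Call:
{"method": "step_arm", "body": {
  "targets": [
    {"dx": 0, "dy": 0.3, "dz": -0.3, "rx": -0.005, "ry": 0, "rz": 0, "jaw": 1},
    {"dx": 0.25, "dy": 0, "dz": 0, "rx": 0, "ry": 0, "rz": 0, "jaw": 1},
    {"dx": 0.25, "dy": 0, "dz": 0, "rx": 0, "ry": 0, "rz": 0, "jaw": 1}
  ]
}}

```text
time: 17.55
eef_pos: [0.5484, 0.0145, -0.0178]
tool_rot: [[0.195, 0.981, 0.005], [0.981, -0.195, 0.003], [0.004, 0.005, -1.0]]
contact_force: [-1.1, -1.6, -0.7]
width: 1.002
```

Call:
{"method": "step_arm", "body": {
  "targets": [
    {"dx": 0.2, "dy": 0, "dz": 0, "rx": 0, "ry": 0, "rz": 0, "jaw": 1},
    {"dx": 0.2, "dy": 0, "dz": 0, "rx": 0, "ry": 0, "rz": 0, "jaw": 1}
  ]
}}

```text
time: 17.72
eef_pos: [0.5503, 0.0181, -0.0164]
tool_rot: [[0.195, 0.981, 0.007], [0.981, -0.195, 0.002], [0.003, 0.007, -1.0]]
contact_force: [-0.7, -2.5, 0.0]
width: 0.999
```

```bash

python3 - <<'E'
from h import *
st()
f=cams.grab_frame("wrist")
cv2.imwrite("pics/w29.png",f["color"][:,:,::-1])
E
```

```text
t 17.72 deck [-62.9  -6.2 -16.4] hd 0.21 z [ 0.007  0.002 -1.   ] Fdeck [-2.61  0.15  0.01] w 0.999 q [ -6.  17. 107.   0.  55.   5.]
```

View pics/w29.png

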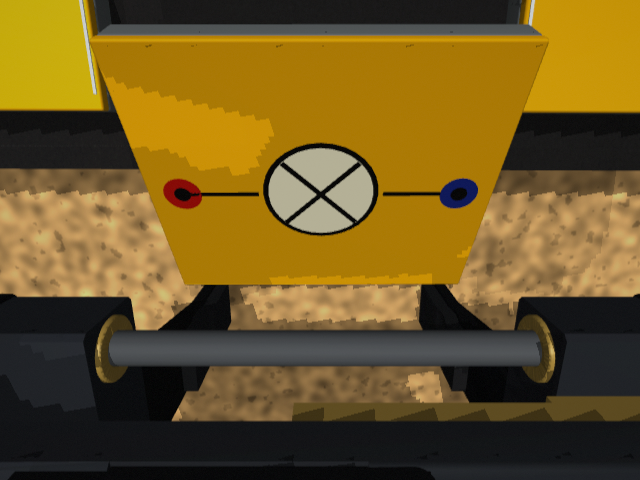

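```bash

python3 - <<'E'
from h import *
wr([(184,285),(462,284)],.0126); wr([(94,41),(547,39)],.056); wr([(106,110),(524,110)],.04)
f=cams.grab_frame("top"); cv2.imwrite("pics/t29.png",cv2.resize(f["color"][130:330,110:320,::-1],None,fx=3.5,fy=3,interpolation=cv2.INTER_CUBIC))
E
```

```text
[[-53.6, 57.3], [-53.0, -66.9]] mean [-53.3  -4.8  12.6]
[[36.8, 58.2], [37.9, -65.6]] mean [37.3 -3.7 56. ]
[[19.4, 66.1], [19.9, -69.8]] mean [19.7 -1.8 40. ]
```

Call:
{"method": "step_arm", "body": {
  "targets": [
    {"dx": -0.1, "dy": 0, "dz": 0.35, "rx": 0.003, "ry": 0, "rz": 0, "jaw": 1},
    {"dx": 0.15, "dy": -0.1, "dz": 0.0, "rx": 0, "ry": 0, "rz": 0, "jaw": 1},
    {"dx": 0.2, "dy": -0.1, "dz": 0, "rx": 0, "ry": 0, "rz": 0, "jaw": 1},
    {"dx": 0.2, "dy": 0, "dz": 0, "rx": 0, "ry": 0, "rz": 0, "jaw": 1}
  ]
}}

```text
time: 18.3
eef_pos: [0.5488, 0.0224, -0.021]
tool_rot: [[0.196, 0.981, 0.003], [0.981, -0.196, 0.002], [0.003, 0.003, -1.0]]
contact_force: [-1.1, -2.3, -0.0]
width: 0.997
```

```bash

python3 - <<'E'
from h import *
st()
E
```

```text
t 18.3 deck [-59.   -3.9 -21. ] hd 0.14 z [ 0.003  0.002 -1.   ] Fdeck [-2.52  0.64 -0.  ] w 0.997 q [ -6.  17. 108.   0.  55.   5.]
```

Call:
{"method": "step_arm", "body": {
  "targets": [
    {"dx": 0.2, "dy": -0.05, "dz": 0, "rx": 0, "ry": 0, "rz": 0, "jaw": 1},
    {"dx": 0.2, "dy": 0, "dz": 0.0, "rx": 0, "ry": 0, "rz": 0, "jaw": 1},
    {"dx": 0.2, "dy": 0, "dz": 0, "rx": 0, "ry": 0, "rz": 0, "jaw": 1}
  ]
}}

```text
time: 18.55
eef_pos: [0.549, 0.0284, -0.0214]
tool_rot: [[0.196, 0.981, 0.002], [0.981, -0.196, 0.001], [0.002, 0.002, -1.0]]
contact_force: [-0.0, -2.6, -0.3]
width: 0.999
```

```bash

python3 - <<'E'
from h import *
st()
f=cams.grab_frame("wrist")
cv2.imwrite("pics/w30.png",f["color"][:,:,::-1])
E
```

```text
t 18.55 deck [-53.1  -2.8 -21.4] hd 0.13 z [ 0.002  0.001 -1.   ] Fdeck [-2.56 -0.52 -0.27] w 0.999 q [ -5.  17. 107.   0.  55.   6.]
```

View pics/w30.png

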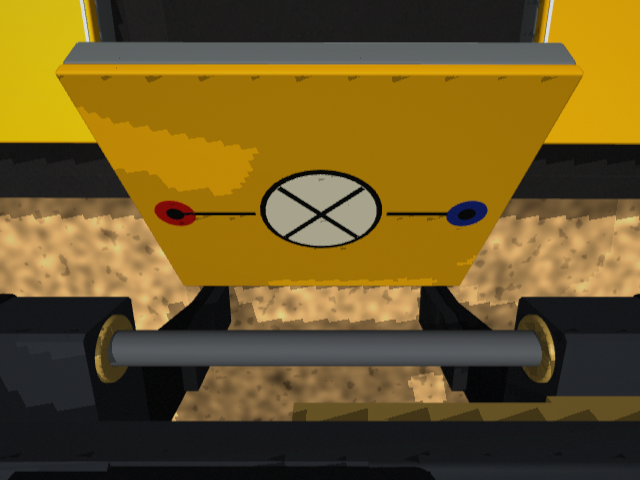

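Call:
{"method": "step_arm", "body": {
  "targets": [
    {"dx": -0.2, "dy": 0, "dz": 0, "rx": 0, "ry": 0, "rz": 0, "jaw": 1},
    {"dx": -0.3, "dy": 0, "dz": 0.0, "rx": 0, "ry": 0, "rz": 0, "jaw": 1},
    {"dx": -0.1, "dy": 0, "dz": 0, "rx": 0, "ry": 0, "rz": 0, "jaw": 1},
    {"dx": 0, "dy": 0, "dz": 0, "rx": 0, "ry": 0, "rz": 0, "jaw": 1}
  ]
}}

```text
time: 18.93
eef_pos: [0.548, 0.0239, -0.0212]
tool_rot: [[0.195, 0.981, 0.003], [0.981, -0.195, 0.003], [0.004, 0.002, -1.0]]
contact_force: [1.3, -1.0, 0.1]
width: 0.999
```

```bash

python3 - <<'E'
from h import *
st()
f=cams.grab_frame("wrist")
cv2.imwrite("pics/w31.png",f["color"][:,:,::-1])
E
```

```text
t 18.93 deck [-57.7  -2.8 -21.2] hd 0.18 z [ 0.003  0.003 -1.   ] Fdeck [-0.75 -1.44  0.06] w 0.999 q [ -6.  17. 108.   0.  55.   5.]
```

View pics/w31.png

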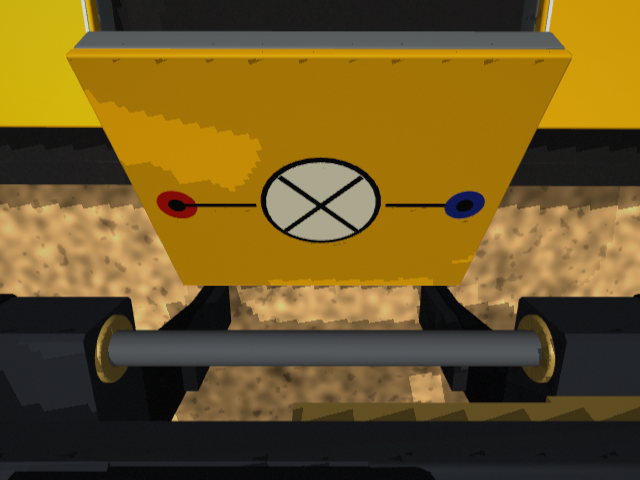

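It slid back with the fingers because the centre of mass was not clearly past the edge. I'll push in further, then lift the foot by friction with an upward sweep so it tips forward gently.

Call:
{"method": "step_arm", "body": {
  "targets": [
    {"dx": 0.25, "dy": -0.05, "dz": 0, "rx": 0, "ry": 0, "rz": 0, "jaw": 1},
    {"dx": 0.25, "dy": 0, "dz": 0.0, "rx": 0, "ry": 0, "rz": 0, "jaw": 1},
    {"dx": 0.2, "dy": 0, "dz": 0, "rx": 0, "ry": 0, "rz": 0, "jaw": 1},
    {"dx": 0.2, "dy": 0, "dz": 0, "rx": 0, "ry": 0, "rz": 0, "jaw": 1}
  ]
}}

```text
time: 19.32
eef_pos: [0.5488, 0.032, -0.0215]
tool_rot: [[0.196, 0.981, 0.002], [0.981, -0.196, 0.002], [0.002, 0.002, -1.0]]
contact_force: [-0.4, -3.1, -0.9]
width: 1.0
```

Call:
{"method": "step_arm", "body": {
  "targets": [
    {"dx": 0.2, "dy": 0, "dz": -0.2, "rx": 0, "ry": 0, "rz": 0, "jaw": 1},
    {"dx": 0.15, "dy": 0, "dz": -0.3, "rx": 0, "ry": 0, "rz": 0, "jaw": 1},
    {"dx": 0.15, "dy": 0, "dz": -0.3, "rx": 0, "ry": 0, "rz": 0, "jaw": 1}
  ]
}}

```text
time: 19.57
eef_pos: [0.549, 0.0371, -0.0138]
tool_rot: [[0.196, 0.981, -0.0], [0.981, -0.196, 0.001], [0.001, -0.0, -1.0]]
contact_force: [-0.1, -3.1, -0.8]
width: 1.0
```

```bash

python3 - <<'E'
from h import *
st()
f=cams.grab_frame("wrist")
cv2.imwrite("pics/w32.png",f["color"][:,:,::-1])
E
```

```text
t 19.57 deck [-44.5  -1.1 -13.8] hd 0.16 z [-0.     0.001 -1.   ] Fdeck [-3.11 -0.49 -0.77] w 1.0 q [ -4.  17. 107.   0.  56.   7.]
```

View pics/w32.png

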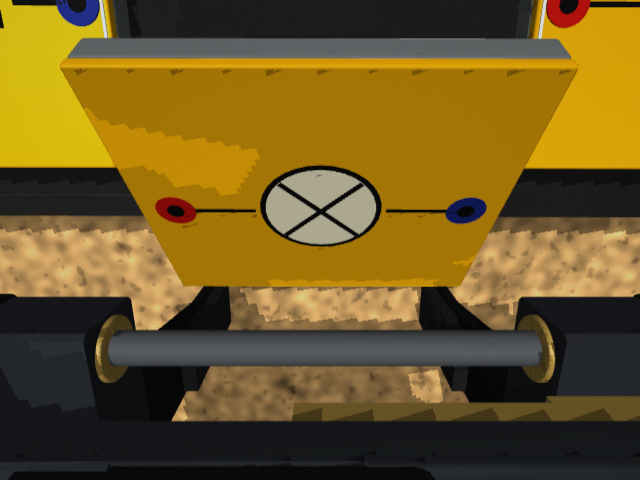

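The foot is lifting with the fingers (contact force 3 N). Continuing upward.

Call:
{"method": "step_arm", "body": {
  "targets": [
    {"dx": 0.1, "dy": 0, "dz": -0.3, "rx": 0, "ry": 0, "rz": 0, "jaw": 1},
    {"dx": 0.1, "dy": 0, "dz": -0.3, "rx": 0, "ry": 0, "rz": 0, "jaw": 1},
    {"dx": 0.1, "dy": 0, "dz": -0.3, "rx": 0, "ry": 0, "rz": 0, "jaw": 1}
  ]
}}

```text
time: 19.87
eef_pos: [0.5502, 0.0401, -0.0028]
tool_rot: [[0.195, 0.981, 0.001], [0.981, -0.195, 0.0], [0.0, 0.001, -1.0]]
contact_force: [-0.6, -4.1, 3.5]
width: 0.999
```

```bash

python3 - <<'E'
from h import *
st()
f=cams.grab_frame("wrist")
cv2.imwrite("pics/w33.png",f["color"][:,:,::-1])
E
```

```text
t 19.87 deck [-41.3  -1.8  -2.8] hd 0.18 z [ 0.001  0.    -1.   ] Fdeck [-4.14 -0.2   3.52] w 0.999 q [ -4.  16. 107.   0.  57.   7.]
```

View pics/w33.png

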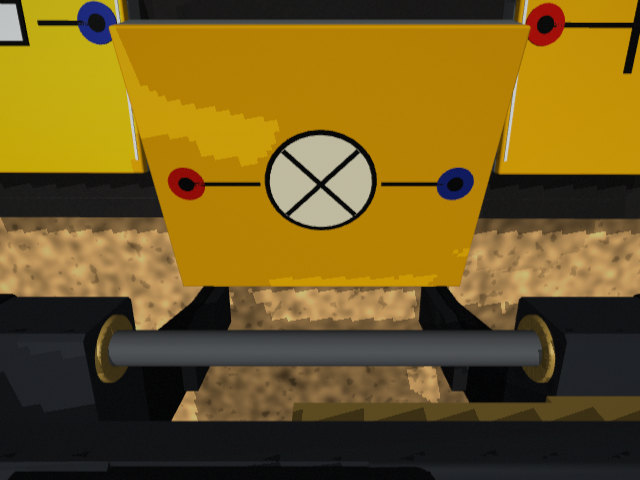

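Call:
{"method": "step_arm", "body": {
  "targets": [
    {"dx": 0.08, "dy": 0, "dz": -0.3, "rx": 0, "ry": 0, "rz": 0, "jaw": 1},
    {"dx": 0.08, "dy": 0, "dz": -0.3, "rx": 0, "ry": 0, "rz": 0, "jaw": 1}
  ]
}}

```text
time: 20.08
eef_pos: [0.5517, 0.0432, 0.0046]
tool_rot: [[0.196, 0.981, 0.003], [0.981, -0.196, 0.002], [0.003, 0.003, -1.0]]
contact_force: [-0.2, -0.9, 0.0]
width: 0.999
```

```bash

python3 - <<'E'
from h import *
st()
f=cams.grab_frame("wrist")
cv2.imwrite("pics/w34.png",f["color"][:,:,::-1])
f=cams.grab_frame("scene"); cv2.imwrite("pics/s34.png",cv2.resize(f["color"][200:340,360:520,::-1],None,fx=5,fy=4.2,interpolation=cv2.INTER_CUBIC))
E
```

```text
t 20.08 deck [-38.   -2.6   4.6] hd 0.16 z [ 0.003  0.002 -1.   ] Fdeck [-0.92  0.04  0.04] w 0.999 q [ -4.  15. 107.   0.  58.   7.]
```

View pics/w34.png

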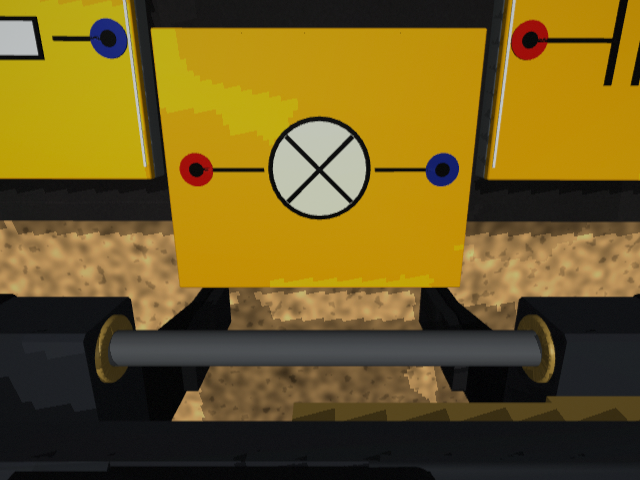

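View pics/s34.png

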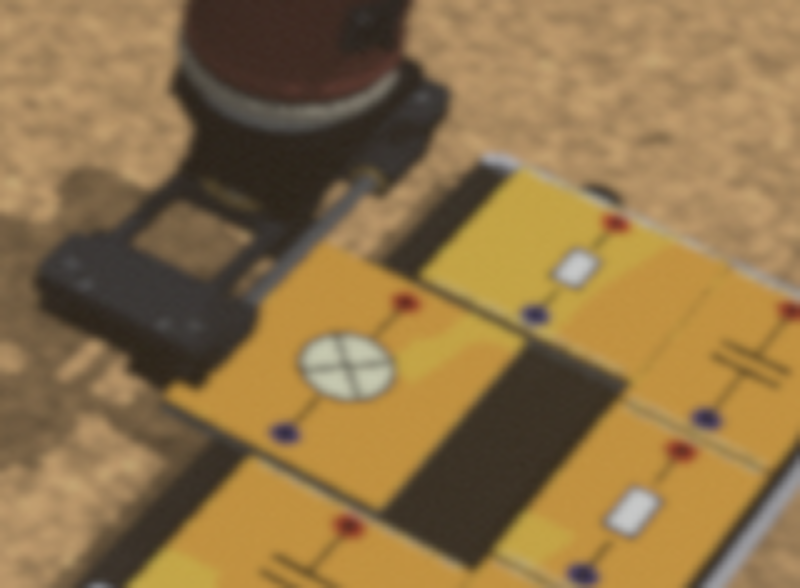

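The module is flat on the deck, face up, with even side gaps of about 13 px each in the wrist view. About 46 mm is left to push home.

Call:
{"method": "step_arm", "body": {
  "targets": [
    {"dx": 0.6, "dy": 0, "dz": 0.0, "rx": 0, "ry": 0, "rz": -0.002, "jaw": 1},
    {"dx": 0.6, "dy": 0, "dz": 0.0, "rx": 0, "ry": 0, "rz": 0, "jaw": 1},
    {"dx": 0.6, "dy": 0, "dz": 0.0, "rx": 0, "ry": 0, "rz": 0, "jaw": 1}
  ]
}}

```text
time: 20.43
eef_pos: [0.5555, 0.0615, 0.0048]
tool_rot: [[0.195, 0.981, 0.004], [0.981, -0.195, 0.002], [0.003, 0.003, -1.0]]
contact_force: [-0.6, -1.6, 1.5]
width: 0.999
```

```bash

python3 - <<'E'
from h import *
st()
f=cams.grab_frame("wrist")
cv2.imwrite("pics/w35.png",f["color"][:,:,::-1])
E
```

```text
t 20.43 deck [-19.4  -2.7   4.8] hd 0.22 z [ 0.004  0.002 -1.   ] Fdeck [-1.68  0.31  1.46] w 0.999 q [ -2.  16. 106.   0.  58.   9.]
```

View pics/w35.png

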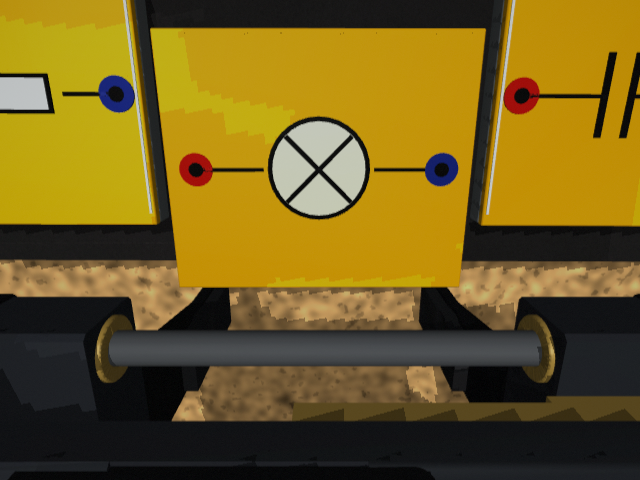

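Call:
{"method": "step_arm", "body": {
  "targets": [
    {"dx": 0.6, "dy": 0, "dz": 0.0, "rx": 0, "ry": 0, "rz": 0.004, "jaw": 1},
    {"dx": 0.6, "dy": 0, "dz": 0.0, "rx": 0, "ry": 0, "rz": 0, "jaw": 1},
    {"dx": 0.5, "dy": 0, "dz": 0.0, "rx": 0, "ry": 0, "rz": 0, "jaw": 1},
    {"dx": 0.3, "dy": 0, "dz": 0.0, "rx": 0, "ry": 0, "rz": 0, "jaw": 1}
  ]
}}

```text
time: 20.82
eef_pos: [0.5598, 0.0848, 0.0046]
tool_rot: [[0.198, 0.98, 0.003], [0.98, -0.198, 0.003], [0.003, 0.003, -1.0]]
contact_force: [-0.7, -1.2, 0.6]
width: 1.0
```

```bash

python3 - <<'E'
from h import *
st()
f=cams.grab_frame("wrist")
cv2.imwrite("pics/w36.png",f["color"][:,:,::-1])
E
```

```text
t 20.82 deck [ 4.3 -2.2  4.6] hd 0.05 z [ 0.003  0.003 -1.   ] Fdeck [-1.27  0.43  0.59] w 1.0 q [  1.  17. 105.   0.  58.  12.]
```

View pics/w36.png

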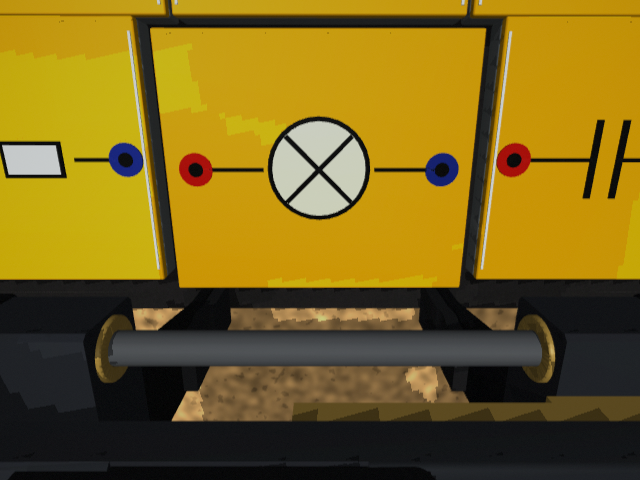

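About 3–4 mm remains. I'll go gently to contact with the back row, watching the force.

Call:
{"method": "step_arm", "body": {
  "targets": [
    {"dx": 0.15, "dy": 0, "dz": 0.0, "rx": 0, "ry": 0, "rz": 0, "jaw": 1}
  ]
}}

```text
time: 20.95
eef_pos: [0.5601, 0.087, 0.0045]
tool_rot: [[0.197, 0.98, 0.003], [0.98, -0.197, 0.003], [0.004, 0.003, -1.0]]
contact_force: [-0.2, -1.7, 0.0]
width: 0.998
```

Call:
{"method": "step_arm", "body": {
  "targets": [
    {"dx": 0.12, "dy": 0, "dz": 0.0, "rx": 0, "ry": 0, "rz": 0, "jaw": 1}
  ]
}}

```text
time: 21.03
eef_pos: [0.5603, 0.0884, 0.0045]
tool_rot: [[0.197, 0.98, 0.003], [0.98, -0.197, 0.003], [0.004, 0.003, -1.0]]
contact_force: [0.8, -0.9, 1.1]
width: 1.001
```

Call:
{"method": "step_arm", "body": {
  "targets": [
    {"dx": 0.1, "dy": 0, "dz": 0.0, "rx": 0, "ry": 0, "rz": 0, "jaw": 1}
  ]
}}

```text
time: 21.12
eef_pos: [0.5603, 0.0886, 0.0044]
tool_rot: [[0.197, 0.98, 0.003], [0.98, -0.197, 0.001], [0.002, 0.002, -1.0]]
contact_force: [-2.4, -8.2, 1.6]
width: 0.994
```

Call:
{"method": "step_arm", "body": {
  "targets": [
    {"dx": 0.1, "dy": 0, "dz": 0.0, "rx": 0, "ry": 0, "rz": 0, "jaw": 1}
  ]
}}

```text
time: 21.2
eef_pos: [0.5603, 0.0885, 0.0044]
tool_rot: [[0.197, 0.98, 0.002], [0.98, -0.197, -0.0], [0.0, 0.002, -1.0]]
contact_force: [-2.1, -6.3, 2.9]
width: 1.002
```

```bash

python3 - <<'E'
from h import *
st()
E
```

```text
t 21.2 deck [ 8.1 -2.   4.4] hd 0.11 z [ 0.002 -0.    -1.   ] Fdeck [-6.61  0.81  2.92] w 1.002 q [  1.  17. 104.  -0.  58.  12.]
```

The back row stops it at about 7 N with the rear face at x ≈ 17.6 mm (home is 18). I'll back away and inspect.

Call:
{"method": "step_arm", "body": {
  "targets": [
    {"dx": 0.1, "dy": 0, "dz": 0.0, "rx": 0, "ry": 0, "rz": 0, "jaw": 1},
    {"dx": -0.3, "dy": 0, "dz": 0.0, "rx": 0, "ry": 0, "rz": 0, "jaw": 1},
    {"dx": -1.0, "dy": 0, "dz": 0.0, "rx": 0, "ry": 0, "rz": 0, "jaw": 1},
    {"dx": -2.0, "dy": 0, "dz": -1.0, "rx": 0, "ry": 0, "rz": 0, "jaw": 1},
    {"dx": -3.5, "dy": 0, "dz": -3.0, "rx": 0, "ry": 0, "rz": 0, "jaw": 1},
    {"dx": -3.5, "dy": 0, "dz": -3.5, "rx": 0, "ry": 0, "rz": 0, "jaw": 1},
    {"dx": -2, "dy": 0, "dz": -3, "rx": 0, "ry": 0, "rz": 0, "jaw": 1},
    {"dx": 0, "dy": 0, "dz": 0, "rx": 0, "ry": 0, "rz": 0, "jaw": 1}
  ]
}}

```text
time: 21.87
eef_pos: [0.5331, -0.031, 0.104]
tool_rot: [[0.194, 0.981, -0.005], [0.981, -0.194, 0.001], [-0.0, -0.005, -1.0]]
contact_force: [1.1, 0.5, 0.8]
width: 0.998
```

```bash

python3 - <<'E'
from h import *
st()
for n in ("wrist","scene","top"):
    f=cams.grab_frame(n); im=f["color"][:,:,::-1]
    if n=="scene": im=cv2.resize(im[200:400,350:550],None,fx=3.5,fy=3,interpolation=cv2.INTER_CUBIC)
    cv2.imwrite(f"pics/{n}37.png",im)
E
```

```text
t 21.87 deck [-114.4    0.9  104. ] hd 0.29 z [-0.005  0.001 -1.   ] Fdeck [ 0.7  -1.    0.77] w 0.998 q [-12.   5. 106.  -0.  69.  -1.]
```

View pics/wrist37.png

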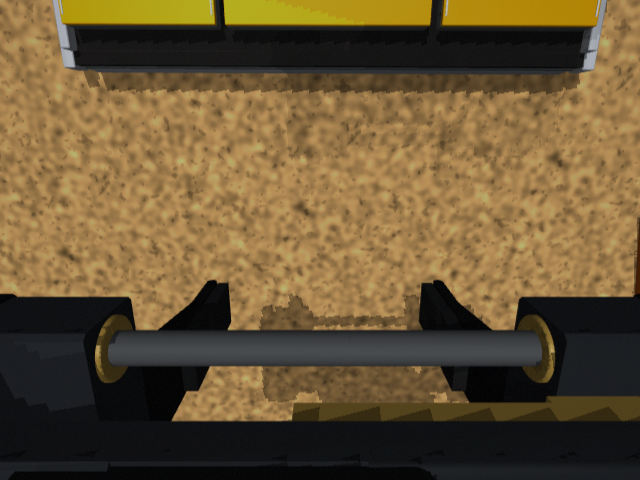

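View pics/scene37.png

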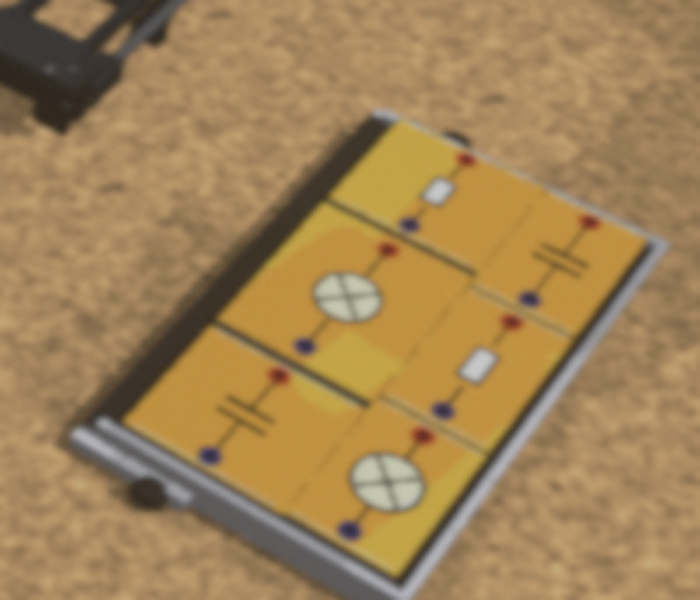

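View pics/top37.png

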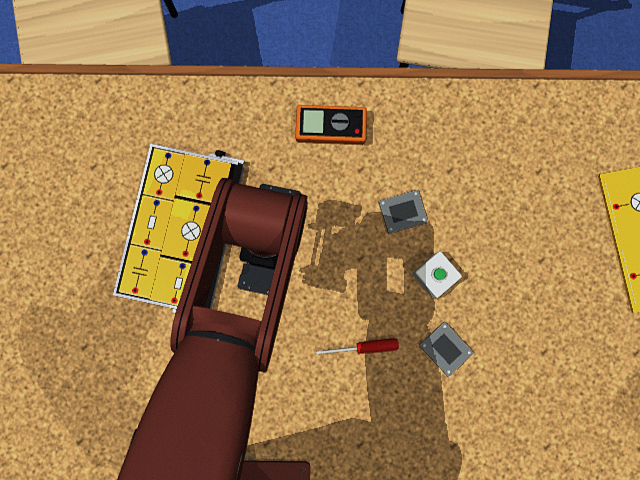

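The module sits home and flush. The scene view shows a uniform seam at the back row and even side gaps; the wrist view's front edge, (225,25)–(432,26), is in line with its neighbours. One numeric check, then hand in.

```bash

python3 - <<'E'
from h import *
wr([(225,25),(432,26),(217,25),(442,27)],.04)
st()
modtop(z=.014)
r.sign_off(); print("handed in")
E
```

```text
[[20.7, 64.6], [20.6, -53.7], [20.7, 69.2], [20.1, -59.4]] mean [20.5  5.2 40. ]
t 22.07 deck [-110.7    5.9   96.8] hd 0.42 z [-0.016  0.004 -1.   ] Fdeck [ 0.13  0.88 -0.6 ] w 0.998 q [-11.   6. 106.   0.  69.  -0.]
px [446. 349.] [43.5 35.3] deck [[-441.5, 132.5], [-484.5, 72.9], [-556.5, 124.1], [-513.4, 183.2]] ctr [-499.   128.2]
px [403. 211.] [34.3 41.5] deck [[-300.6, -146.5], [-378.4, -188.9], [-411.8, -123.8], [-334.4, -81.8]] ctr [-356.3 -135.3]
the job is handed in; nothing more can be done
handed in
```

The lamp module is in the empty place, yellow face up and pushed home against the back row. I handed the job in at about 22 s with the robot touching nothing.

**What I did:** I slid the module square to the rail and lifted its rear edge by fingertip friction until it stood on edge by itself. I then tipped it over inside the open jaws, pushed and lifted the foot in until it lay flat, and pushed it home.

**Last checks:**
- **Position:** the back row stopped the module at about 7–9 N with its rear face at x ≈ 17.6 mm, where home is 18. In the last pictures it lies flush with its neighbours, with even side gaps and a uniform seam.
- **Forces on the rail and deck:** the highest reading in that pushing was about 13 N, against the rail. Readings come only between moves, so a short peak while the module tipped over could have been missed.
- **Mat touch:** one touch to find the real fingertip height read about 26 N, on the mat only.
- **Bystanders:** the meter, screwdriver and push-button box look unmoved.

**What disagreed:**
- **Fingertips:** they really end about 26 mm behind the stated TCP. Because of that, the first push passed over the module without touching it, and I redid it.
- **Final wrist measurement:** it put the module and its neighbours about 2.5 mm deep and 5 mm sideways of nominal. The arm was still settling at that moment, so I relied on the module's position relative to its neighbours, which was square and even.

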